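# Key the seed plate onto the bench seeder and press it home

### The job

The aluminium seed plate has been dropped loosely over the hub of the bench seeder and its edge is riding on top of the drive pin. Push it round with a fingertip until the notch in its rim meets the pin, then press it down until it has snapped past the hub's spring balls and lies fully home and flat all round. Only touch and push the plate, never lift it off the hub, and leave the hopper, the seed jar and the brush where they are.

Things in the scene. Friction and masses are not known exactly. Their poses are not given: they have to be found in the camera images.
- seeder: grey bench seeder fixed to the bench: base plate 250 x 270 mm, gearbox, and a locked round dark steel turntable 194 mm across, its face 60 mm above the bench. Origin: on the bench, on the turntable's upright axis; z up, x towards the motor (x = 106 to 212 mm, up to 78 mm high). Two posts 22 mm thick, 88 mm high stand at x = 70, y = -118 and +118 mm
- hub (a point): centre of the turntable, on its axis, at the height of the seat (62 mm above the bench). The steel hub here is 72 mm across; its top is 80 mm above the bench, a screw head on it 84 mm. Six spring balls stick 2.4 mm out of its side, evenly spaced, centres 68 mm above the bench
- drive_pin (a point): the upright steel drive pin near the turntable's edge, 14 mm across, 84 mm from the axis, on the side away from the motor; over half of it shows beyond the plate's rim. Its chamfered top is 75 mm above the bench. This point is on the pin's axis at the height of the seat (62 mm above the bench)
- plate: loose aluminium seed plate, 200 to 290 g: a disc 164 mm across, 4 mm thick, its 74 mm centre hole round the hub. Origin: centre of its underside; z up, x through the notch. At the start the notch is 0.7 to 3.1 rad from the pin, either way round, and the plate lies 2 degrees tilted, one edge on the pin's top, its middle on the spring balls, underside about 71 mm above the bench
- plate_notch (a point): middle of the notch mouth in the plate's rim, on its centre line 84 mm from the plate's centre, at underside height. The notch is 18 mm wide and 9 mm deep (the pin has 2 mm play each side). Turned slowly over the pin, the plate's edge drops 4 mm and the pin then stops it turning; the plate still rests on the balls, underside 71 mm above the bench
- plate_rib (a point): middle of one of four upright radial ribs on the plate's upper face, half-way up: 5 mm thick, 44 to 66 mm from the plate's centre, 12 mm high above the face, at 45, 135, 225 and 315 degrees from the notch (this one at 45, anticlockwise from above). Pushed sideways here by a fingertip with 1 to 2 N the plate turns either way; over 5 N against the pin tips it out
- plate_face (a point): centre of the plate's upper face, in the hole. With the notch over the pin, pressing the face down between the ribs, first on one side of the hub, then on the opposite side (about 8 N each; 20 N if evenly), snaps the plate past the balls; home, its underside is 62 mm and its upper face 66 mm above the bench
- hopper: bystander: aluminium seed hopper, a funnel standing mouth down, 112 mm across, 115 mm high; origin under its centre
- seed_jar: bystander: amber glass jar with black cap, 68 mm across, 105 mm high; origin under its centre
- brush: bystander: hand brush lying on the bench, 180 mm long along its x; origin under its middle
Not all that is in view belongs to the job. Of the things that look like the plate, the middle-sized one is meant.

How it is judged:
On the way:
1. the plate has been turned until its notch is over the drive pin (horizontal distance between plate_notch and drive_pin below 0.0045 m), for 0.1 s.
At the end, for the whole second after the job is handed in: the notch is round the drive pin (within 4.5 mm), the plate's underside is within 1.7 mm of its seat and the plate is flat within 0.025 rad and at rest (horizontal distance between plate_notch and drive_pin below 0.0045 m and z of plate in the frame of seeder below 0.0637 m and angle between plate's own z axis and vertical below 0.025 rad and linear speed of plate below 0.01 m/s); the robot touches nothing.
It fails at once if the plate is lifted off the hub (z of plate in the frame of seeder above 0.085 m).
It fails at once if the plate is tipped up (angle between plate's own z axis and vertical above 0.35 rad).
It fails at once if the hopper, the seed jar or the brush is moved more than 20 mm (distance of any of hopper, seed_jar, brush from where it was at the start of the episode above 0.02 m).
It also fails if it takes over 72 s, if anything falls off the work surface, if the arm or the gripper's body presses on something with over 40 N, if the wrist force passes 120 N, or if a joint passes its speed limit or range.

### The arm

A 6-joint arm with a two-finger parallel gripper is mounted at the origin on the work surface. World frame = base frame: x ahead of the robot, y to its left, z up, the work surface at z = 0. Lengths are in m, angles in rad, forces in N, time in s.
With the tool pointing down it reaches from about 0.275 to 0.975 m from the base axis. Payload 8.4 kg.
Tool frame: the origin (TCP) lies between the finger pads; the fingertips stand 14 mm ahead of it and the grasp point (between the pads) lies 5 mm behind it; y points along the fingers, z is the direction in which the jaws open and shut, and the axes are right-handed (so a half turn about y gives the same grasp; the last joint's range is limited). The gripper opens to 92 mm and grips with 3 to 60 N. Pads are 20 mm wide; open, the fingers measure 128 mm over their backs; the gripper's body (75 mm by 189 mm) begins 69 mm behind the grasp point.
Start: joints at [-1.105, 0.353, 1.633, -0, 1.155, -0.002], TCP at [0.282, -0.558, 0.229] pointing down, gripper open.
Joint ranges: [-2.63, 2.63], [-0.92, 2.1], [0.06, 2.66], [-1.3, 4.44], [0, 2.69], [-3.02, 3.02]. Speed limits (rad/s): [2.22, 2.22, 2.79, 3.14, 3.14, 3.14].

### API

Orientations are given as [roll, pitch, yaw] about the fixed x, y, z axes, in that order (R = Rz(yaw) Ry(pitch) Rx(roll)).
In Python, from plant import arm, imaging, order gives the robot as it stands.
- The arm moves only by the shell command python3 -m inch 'ROWS' [FORCE]. ROWS is a JSON object of lists of equal length, an entry for each row: "gripper": the opening, from 0 (shut) to 1 (fully open); "dp": the shift along the tool's x, y, z in units of 80 mm (1.0 is 80 mm), a list of three; "roll": the turn about the tool's y in units of pi rad (1.0 is pi rad). In form: {"gripper": [gripper, ...], "dp": [[tx, ty, tz], ...], "roll": [roll, ...]}. A call has 1 to 12 rows; each row is the pose to reach, as a shift and turn from the pose measured when the call began, along the tool's axes at that moment, turning the shorter way round; what a row does not reach only later rows make up. A row lasts 1/8 s, in which the tool goes at most 62.5 mm and 10.7 degrees, less where a joint would pass 70% of its speed; a pose out of reach is approached as far as the arm can. A call with a number of a shift or a turn outside -1 to 1 is refused whole. A call with a gripper value outside its range is refused whole. The fingers move at their own pace and stop on an object; FORCE is the grip in N (left out, the last holds). Time passes only in rows, so rows that repeat a pose let the fingers close. It gives the time, the measured TCP pose, the force and the opening at its end, in the units of the state.
- arm.read_state(): the state, without advancing time (a new reading comes with each control period).
- imaging.capture(name): name is "scene" or "top"; returns a dict with "image" (480x640x3 uint8, blue, green, red), "fx", "fy", "cx", "cy" (pixels), "R" (3x3) and "t" (3): a world point X has camera coordinates R X + t. Camera axes: x right, y down, z forward; pixel columns grow to the right and rows downward; lengths in m; the calibration is good to about 2 mm. A picture is of the moment at which its call begins. There is no depth.
- order.close_job(): hands the job in, once; it reports no verdict.
The state is a dict: "time": time; "joint_positions": joint angles; "dq": joint speeds; "tau": joint torques, N m; "ee_pos": TCP position; "eef_rot": TCP orientation; "contact_force": force on the tool from outside, world axes, zero at the start; "ft_torque": the same for the moment, N m; "finger_gap": finger opening in m.
Only numpy, scipy, OpenCV 4.12 (cv2) and the standard library are available. Lean on these libraries where they do the work, as an engineer would, in place of code of your own. Each camera call takes 0.05 s, during which the arm holds its last target.

## Working session

There is one attempt and no reset: what is moved stays moved. The work goes in short steps, Python scripts to look and compute and a shell command to move; the robot and the scene stay as the last step left them, time stands still between calls to the robot, and variables do not carry over. Pictures are saved under pics/ and viewed, and the job is handed in when it is done.

```bash
ls; mkdir -p pics; python3 - <<'E'
from plant import arm, imaging
import cv2
s=arm.read_state()
for k in ("time","ee_pos","eef_rot","contact_force","finger_gap"): print(k,s[k])
for n in ("scene","top"):
    c=imaging.capture(n); cv2.imwrite(f"pics/{n}0.png",c["image"]); print(n,c["fx"],c["cx"],c["cy"],c["R"],c["t"])
E
```

```text
pics
time 0.0
ee_pos [ 0.28159987 -0.55743215  0.22786722]
eef_rot [-1.57219637e+00 -8.01524492e-06 -2.67383817e+00]
contact_force [-0.33965911  0.27978041 -0.1842318 ]
finger_gap 0.09183326065920858
scene 447.0221180268334 312.99235425763595 243.01189396896962 [[ 0.82995419  0.55779579  0.00631634]
 [ 0.34271289 -0.50092906 -0.79474395]
 [-0.4401408   0.66176576 -0.60691198]] [-0.39099492 -0.08952215  1.37924198]
top 589.3837303893825 316.0639365680368 243.62622229253788 [[ 0.01096196 -0.9998313   0.01473761]
 [-0.99836581 -0.01177017 -0.05592111]
 [ 0.05608514 -0.01410052 -0.99832642]] [-0.00970254  0.45553105  1.61332369]
```

View pics/scene0.png

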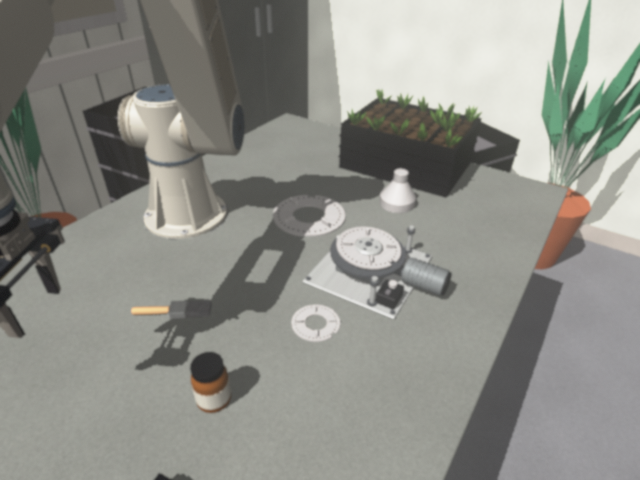

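View pics/top0.png

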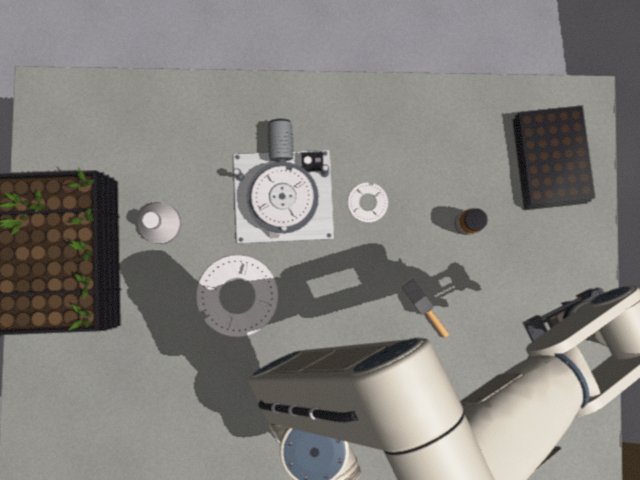

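```bash
python3 - <<'E'
import cv2
a=cv2.imread("pics/top0.png")[140:250,225:345]
cv2.imwrite("pics/topz0.png",cv2.resize(a,None,fx=5,fy=5,interpolation=cv2.INTER_CUBIC)[:, :])
b=cv2.imread("pics/scene0.png")[205:315,300:460]
cv2.imwrite("pics/scz0.png",cv2.resize(b,None,fx=5,fy=5,interpolation=cv2.INTER_CUBIC))
E
```

```text
(no output)
```

View pics/topz0.png

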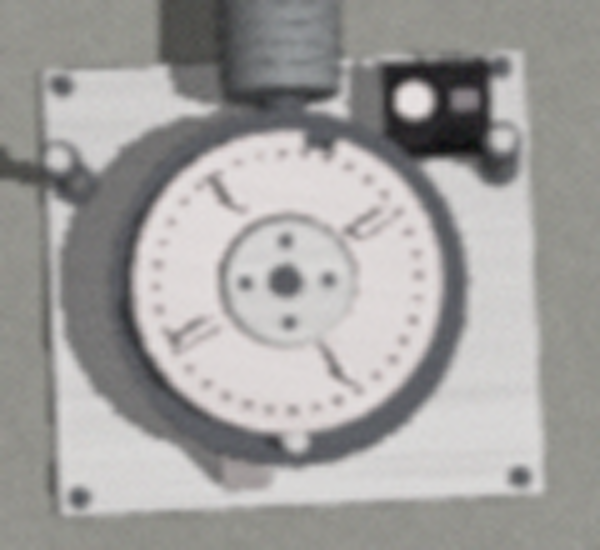

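View pics/scz0.png

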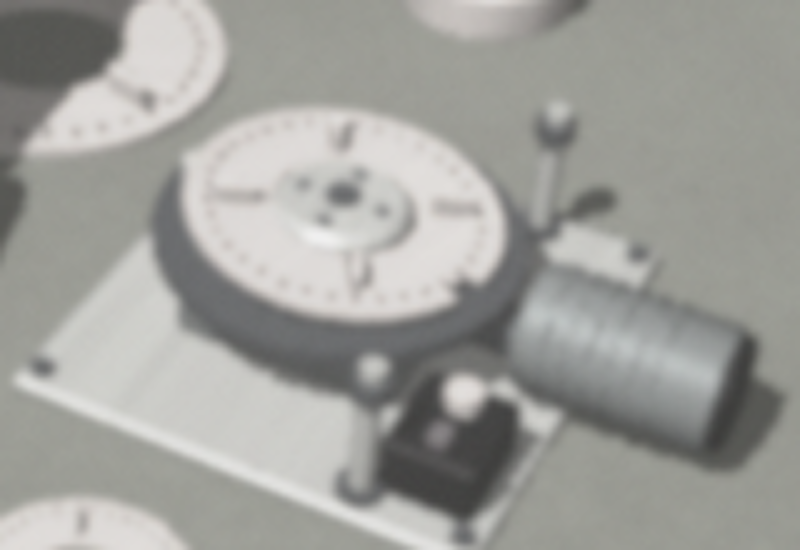

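```bash
cat > h.py <<'E'
import numpy as np, cv2
from plant import arm, imaging
def ray(c,u,v,z):
    d=c["R"].T@np.array([(u-c["cx"])/c["fx"],(v-c["cy"])/c["fy"],1.]); o=-c["R"].T@c["t"]
    return o+d*(z-o[2])/d[2]
def proj(c,X):
    p=c["R"]@np.asarray(X)+c["t"]; return np.array([c["fx"]*p[0]/p[2]+c["cx"],c["fy"]*p[1]/p[2]+c["cy"]])
def zoom(c,x0,y0,w,h,k,name):
    cv2.imwrite(name,cv2.resize(c["image"][y0:y0+h,x0:x0+w],None,fx=k,fy=k,interpolation=cv2.INTER_CUBIC))
E
python3 - <<'E'
from h import *
c=imaging.capture("top"); s=imaging.capture("scene")
Z=lambda u,v:(225+u/5-.4,140+v/5-.4); W=lambda u,v:(300+u/5-.4,205+v/5-.4)
P=lambda n,u,v,z:print(n,ray(c,*Z(u,v),z).round(4))
P("screw",285,281,.084);P("pin",295,441,.075);P("notch",319,142,.074);P("postL",60,158,.088);P("postR",502,138,.088)
for n,p in dict(a=(62,86),b=(499,67),c=(80,497),d=(520,477)).items(): P("corner "+n,*p,.012)
print("scene screw",ray(s,*W(343,193),.084).round(4),"pin",ray(s,*W(190,160),.075).round(4),"notch",ray(s,*W(462,288),.075).round(4))
# bright plate disc: contour
g=cv2.cvtColor(c["image"],cv2.COLOR_BGR2GRAY); m=np.zeros_like(g); cv2.circle(m,(282,196),42,255,-1)
m=cv2.inRange(g,185,255)&m; cs,_=cv2.findContours(m,cv2.RETR_EXTERNAL,cv2.CHAIN_APPROX_NONE); k=max(cs,key=cv2.contourArea)
e=cv2.fitEllipse(k); print(e, ray(c,*e[0],.076).round(4))
E
```

```text
screw [0.5774 0.0891 0.084 ]
pin [0.4932 0.083  0.075 ]
notch [0.6537 0.0725 0.074 ]
postL [0.6407 0.2088 0.088 ]
postR [ 0.6546 -0.0249  0.088 ]
corner a [0.6946 0.2178 0.012 ]
corner b [ 0.7087 -0.025   0.012 ]
corner c [0.466  0.2036 0.012 ]
corner d [ 0.4799 -0.0389  0.012 ]
scene screw [0.5814 0.0848 0.084 ] pin [0.497  0.0757 0.075 ] notch [0.6602 0.0611 0.075 ]
((282.0830383300781, 196.53123474121094), (58.36287307739258, 60.06208801269531), 100.07278442382812) [0.5765 0.0882 0.076 ]
```

```bash
R='{"gripper":[1,1,1],"dp":[[-0.6,0,-0.45],[-0.99,0,-0.79],[-0.99,0,-0.79]],"roll":[0,0,0]}'; python3 -m inch '{"gripper":[1,1,1],"dp":[[-0.6,0,-0.45],[-0.99,0,-0.79],[-0.99,0,-0.79]],"roll":[0,0,0]}'
python3 -m inch '{"gripper":[1,1],"dp":[[-0.6,0,-0.45],[-0.99,0,-0.79]],"roll":[0,0]}'
python3 -m inch '{"gripper":[1,1],"dp":[[-0.6,0,-0.45],[-0.99,0,-0.79]],"roll":[0,0]}'
python3 -m inch '{"gripper":[1,1],"dp":[[-0.6,0,-0.45],[-0.99,0,-0.79]],"roll":[0,0]}'
```

```text
time: 0.57
ee_pos: [0.3246, -0.4633, 0.2282]
eef_rot: [-1.573, 0.0, -2.671]
contact_force: [0.1, -0.8, -0.2]
finger_gap: 0.0917
time: 0.82
ee_pos: [0.3669, -0.3705, 0.2283]
eef_rot: [-1.572, 0.0, -2.672]
contact_force: [0.8, -0.3, -1.0]
finger_gap: 0.0915
time: 1.08
ee_pos: [0.4098, -0.2775, 0.2285]
eef_rot: [-1.572, 0.001, -2.672]
contact_force: [-0.4, -0.0, -0.1]
finger_gap: 0.0922
time: 1.32
ee_pos: [0.453, -0.1844, 0.2289]
eef_rot: [-1.571, 0.001, -2.672]
contact_force: [0.2, -0.5, -0.2]
finger_gap: 0.0919
```

```bash
python3 -m inch '{"gripper":[1,1],"dp":[[-0.6,0,-0.45],[-0.99,0,-0.79]],"roll":[0,0]}'
python3 -m inch '{"gripper":[1,1],"dp":[[-0.6,0,-0.45],[-0.99,0,-0.79]],"roll":[0,0]}'
python3 -m inch '{"gripper":[1,1,1,1,1,1,1,1,1,1,1,1],"dp":[[-0.4,0,-0.35],[-0.95,0,-0.73],[-0.95,0,-0.73],[-0.95,0,-0.73],[-0.95,0,-0.73],[-0.95,0,-0.73],[-0.95,0,-0.73],[-0.95,0,-0.73],[-0.95,0,-0.73],[-0.95,0,-0.73],[-0.95,0,-0.73],[-0.95,0,-0.73]],"roll":[0,-0.06,-0.12,-0.18,-0.24,-0.3,-0.36,-0.42,-0.48,-0.54,-0.6,-0.66]}'
python3 -m inch '{"gripper":[1,1,1],"dp":[[0,0,0],[0,0,0],[0,0,0]],"roll":[-0.05,-0.09,-0.09]}'
```

```text
time: 1.58
ee_pos: [0.4965, -0.0911, 0.2293]
eef_rot: [-1.57, 0.002, -2.671]
contact_force: [0.6, -0.2, -0.5]
finger_gap: 0.092
time: 1.82
ee_pos: [0.5402, 0.0025, 0.2296]
eef_rot: [-1.569, 0.003, -2.671]
contact_force: [-0.1, -0.3, 0.4]
finger_gap: 0.0924
time: 3.32
ee_pos: [0.5822, 0.0882, 0.2296]
eef_rot: [-1.569, -0.003, -0.602]
contact_force: [0.4, 0.6, -0.4]
finger_gap: 0.0919
time: 3.7
ee_pos: [0.5829, 0.0875, 0.2295]
eef_rot: [-1.57, -0.004, -0.321]
contact_force: [0.2, -0.0, 0.3]
finger_gap: 0.0914
```

```bash

python3 -m inch '{"gripper":[1,1,1],"dp":[[-0.045,0.4,-0.02],[-0.045,0.8,-0.02],[-0.045,0.8,-0.02]],"roll":[0,0,0]}'
python3 -m inch '{"gripper":[1,1,1,1],"dp":[[0,0.3,0],[0,0.6,0],[0,0.6,0],[0,0.6,0]],"roll":[0,0,0,0]}'
python3 - <<'E'
from h import *
s=arm.read_state();print(s["ee_pos"],s["eef_rot"],s["contact_force"],s["ft_torque"])
zoom(imaging.capture("scene"),300,205,160,110,5,"pics/s1.png");zoom(imaging.capture("top"),225,140,120,110,5,"pics/t1.png")
E
```

```text
time: 4.08
ee_pos: [0.5779, 0.0864, 0.1635]
eef_rot: [-1.572, 0.0, -0.324]
contact_force: [-0.2, -0.5, -0.9]
finger_gap: 0.092
time: 4.58
ee_pos: [0.579, 0.0864, 0.117]
eef_rot: [-1.571, -0.002, -0.325]
contact_force: [-0.2, -0.0, 0.2]
finger_gap: 0.0916
[0.57898497 0.08643352 0.11702866] [-1.57122064 -0.00162679 -0.324647  ] [-0.21577301 -0.00026792  0.15630978] [ 0.06223675 -0.09626317 -0.01923287]
```

View pics/s1.png

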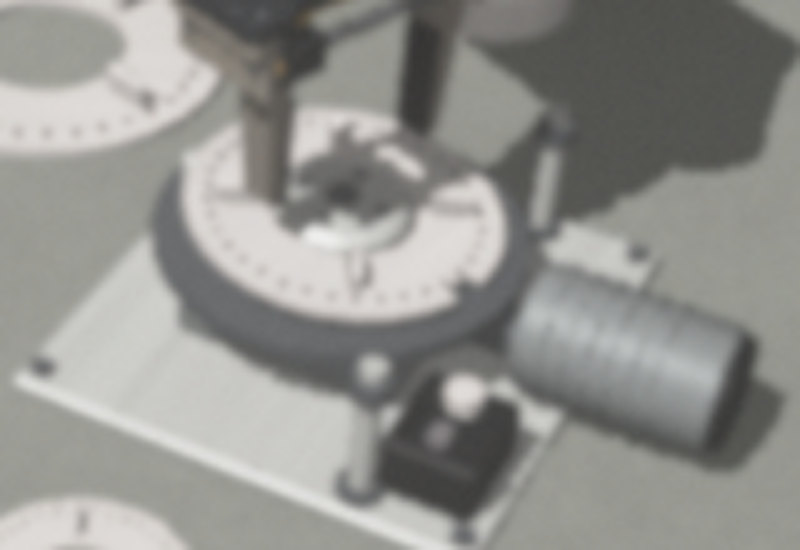

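View pics/t1.png

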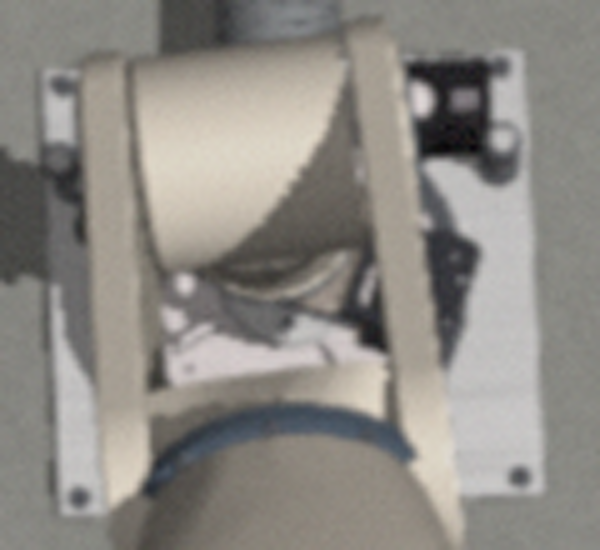

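```bash

python3 -m inch '{"gripper":[1,1,1,1],"dp":[[0,0.1,0.005],[0,0.2,0.005],[0,0.27,0.005],[0,0.27,0.005]],"roll":[0,0,0,0]}'
python3 - <<'E'
from h import *
s=arm.read_state();print(s["ee_pos"],s["eef_rot"],s["contact_force"],s["ft_torque"],s["joint_positions"])
zoom(imaging.capture("scene"),300,205,160,110,5,"pics/s2.png")
E
```

```text
time: 5.18
ee_pos: [0.5786, 0.0868, 0.0946]
eef_rot: [-1.572, -0.001, -0.324]
contact_force: [-0.4, -0.8, -0.1]
finger_gap: 0.0918
[0.57857446 0.08679625 0.09463733] [-1.57164145e+00 -6.92816702e-04 -3.24336935e-01] [-0.38201475 -0.76531047 -0.11418427] [ 0.0292913  -0.12218617 -0.01121343] [ 1.46973365e-01  4.49987512e-01  1.82768505e+00 -1.40423525e-03
  8.63687028e-01 -1.09857361e+00]
```

View pics/s2.png

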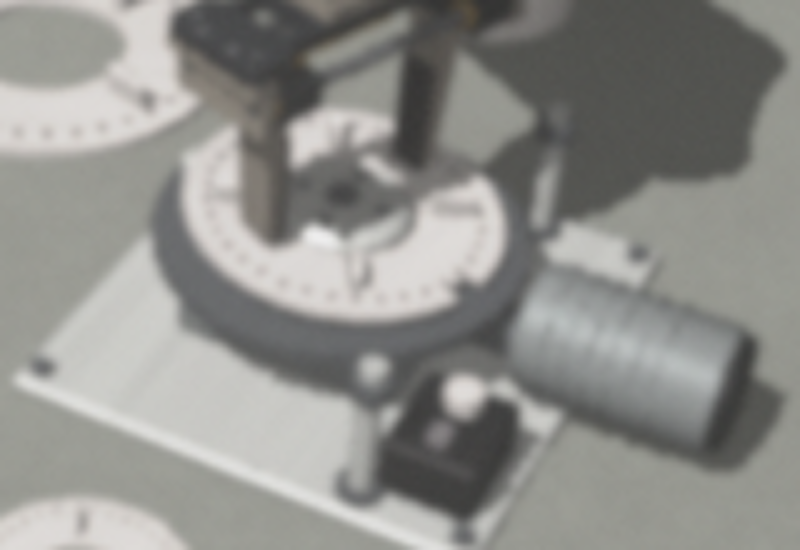

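```bash

python3 -m inch '{"gripper":[1,1,1,1,1,1,1,1,1,1,1,1],"dp":[[0,0,0],[0,0,0],[0,0,0],[0,0,0],[0,0,0],[0,0,0],[0,0,0],[0,0,0],[0,0,0],[0,0,0],[0,0,0],[0,0,0]],"roll":[0.02,0.04,0.06,0.08,0.1,0.12,0.14,0.16,0.18,0.2,0.22,0.24]}'
python3 - <<'E'
from h import *
s=arm.read_state();print(s["ee_pos"],s["eef_rot"],s["contact_force"],s["ft_torque"])
zoom(imaging.capture("scene"),300,205,160,110,5,"pics/s3.png")
E
```

```text
time: 6.72
ee_pos: [0.5785, 0.0869, 0.0951]
eef_rot: [-1.571, -0.001, -1.08]
contact_force: [-0.9, 0.9, -1.0]
finger_gap: 0.0918
[0.57854805 0.08691841 0.09505659] [-1.57090303e+00 -9.98247583e-04 -1.08010538e+00] [-0.8790525   0.8672576  -0.95334722] [0.19702301 0.11111551 0.11245973]
```

View pics/s3.png

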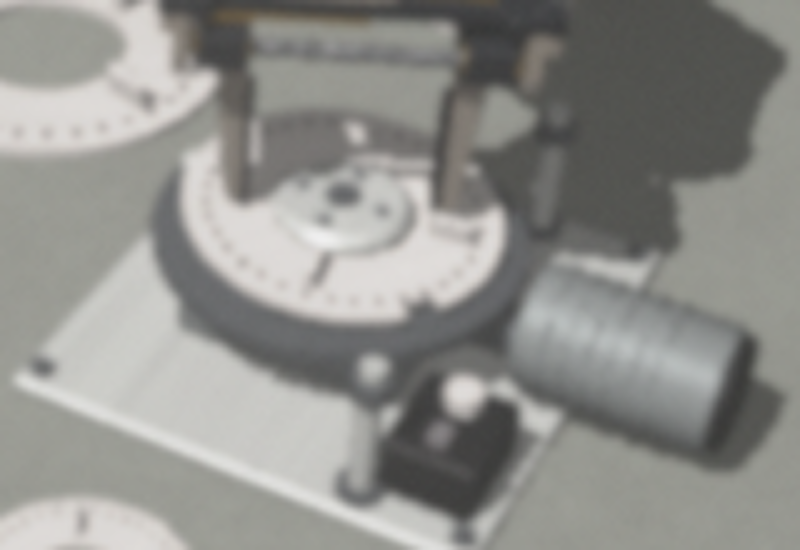

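```bash
python3 - <<'E'
from h import *
s=imaging.capture("scene"); H=ray(s,300+343/5-.4,205+193/5-.4,.084)
p=ray(s,300+421/5-.4,205+303/5-.4,.075); d=(p-H)[:2]; print(d,np.hypot(*d),np.degrees(np.arctan2(d[1],d[0])))
p=ray(s,300+190/5-.4,205+160/5-.4,.075); d=(p-H)[:2]; print("pin",d,np.hypot(*d),np.degrees(np.arctan2(d[1],d[0])))
E
python3 -m inch '{"gripper":[1,1,1,1,1,1,1,1,1,1,1,1],"dp":[[0,0,0],[0,0,0],[0,0,0],[0,0,0],[0,0,0],[0,0,0],[0,0,0],[0,0,0],[0,0,0],[0,0,0],[0,0,0],[0,0,0]],"roll":[0.025,0.05,0.075,0.1,0.125,0.15,0.175,0.2,0.225,0.25,0.275,0.3]}'
python3 - <<'E'
from h import *
s=arm.read_state();print(s["contact_force"],s["ft_torque"])
zoom(imaging.capture("scene"),300,205,160,110,5,"pics/s4.png")
E
```

```text
[ 0.06748787 -0.04506388] 0.08115026909026297 -33.73234870751324
pin [-0.08442114 -0.00917009] 0.0849177192472964 -173.80065904979435
time: 8.32
ee_pos: [0.577, 0.0859, 0.0945]
eef_rot: [-1.572, -0.004, -2.022]
contact_force: [-5.3, -4.4, 0.0]
finger_gap: 0.0919
[-5.29474815e+00 -4.37287631e+00  3.97219306e-03] [-0.76515061  0.83705463  0.28199587]
```

View pics/s4.png

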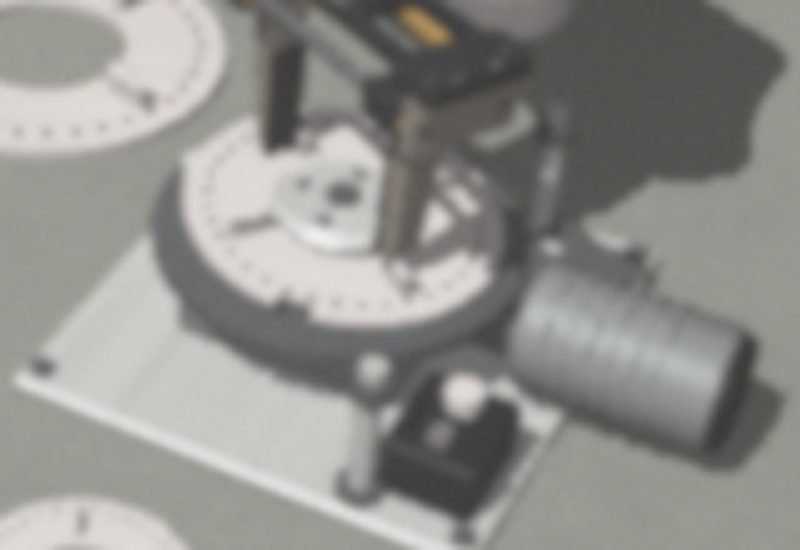

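```bash

python3 -m inch '{"gripper":[1,1,1,1],"dp":[[0.01,0,0],[0.02,0,0],[0.02,0,0],[0.02,0,0]],"roll":[0,0,0,0]}'
python3 -m inch '{"gripper":[1,1,1,1,1],"dp":[[0,0,0],[0,0,0],[0,0,0],[0,0,0],[0,0,0]],"roll":[0.02,0.04,0.06,0.08,0.08]}'
python3 - <<'E'
from h import *
s=arm.read_state();print(s["contact_force"],s["ft_torque"])
zoom(imaging.capture("scene"),300,205,160,110,5,"pics/s5.png")
E
```

```text
time: 8.88
ee_pos: [0.5767, 0.0847, 0.0947]
eef_rot: [-1.572, -0.003, -2.025]
contact_force: [0.0, -0.7, 0.1]
finger_gap: 0.0918
time: 9.5
ee_pos: [0.5751, 0.0844, 0.0944]
eef_rot: [-1.573, -0.006, -2.277]
contact_force: [-4.5, -1.4, 2.0]
finger_gap: 0.092
[-4.52094318 -1.43843198  1.95999043] [-0.39704486  0.79509943  0.14029936]
```

View pics/s5.png

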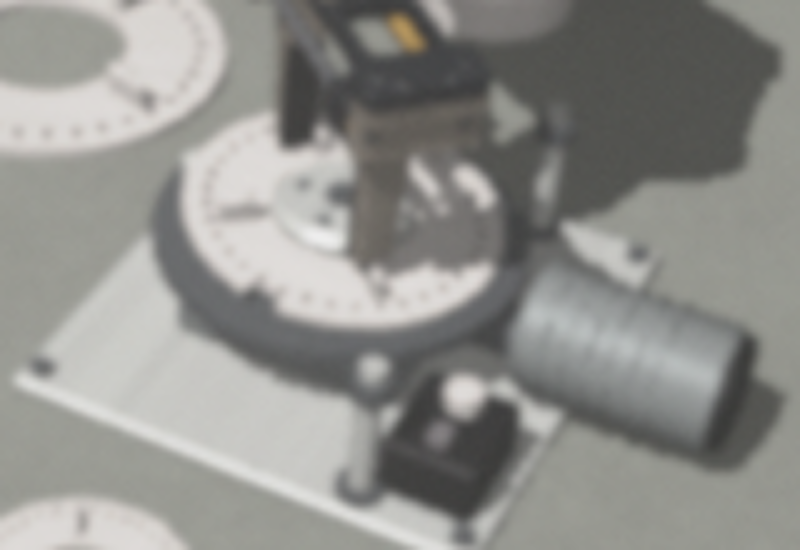

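```bash

python3 -m inch '{"gripper":[1,1,1],"dp":[[0.01,-0.02,0],[0.015,-0.02,-0.01],[0.015,-0.02,-0.01]],"roll":[0,0,0]}'
python3 -m inch '{"gripper":[1,1,1,1,1,1,1],"dp":[[0,0,0],[0,0,0],[0,0,0],[0,0,0],[0,0,0],[0,0,0],[0,0,0]],"roll":[0.02,0.04,0.06,0.08,0.1,0.12,0.12]}'
python3 - <<'E'
from h import *
s=arm.read_state();print(s["contact_force"],s["ft_torque"])
zoom(imaging.capture("scene"),300,205,160,110,5,"pics/s6.png")
E
```

```text
time: 9.93
ee_pos: [0.5741, 0.0841, 0.0961]
eef_rot: [-1.572, -0.005, -2.276]
contact_force: [0.4, 0.3, -0.0]
finger_gap: 0.0917
time: 10.8
ee_pos: [0.5714, 0.0838, 0.0952]
eef_rot: [-1.572, -0.01, -2.653]
contact_force: [-6.4, -0.5, 1.1]
finger_gap: 0.0921
[-6.42738458 -0.54552547  1.09627485] [-0.22094428  1.26516536  0.24611692]
```

View pics/s6.png

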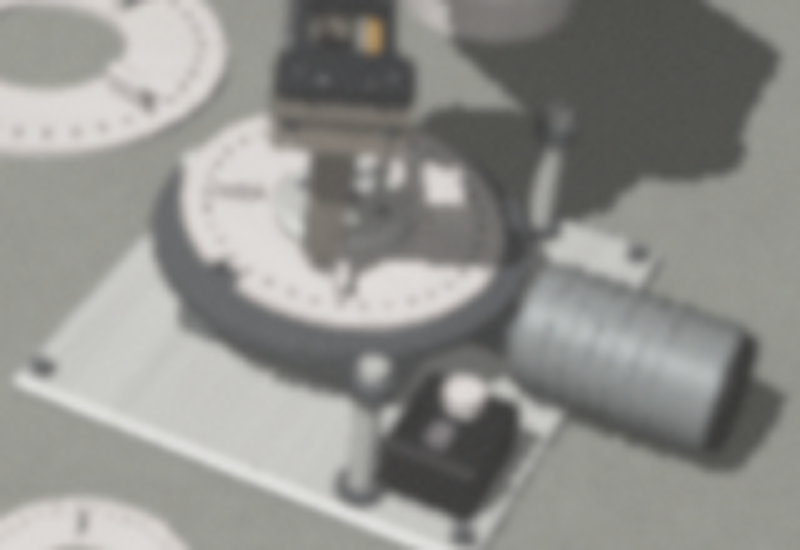

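```bash
python3 - <<'E'
from h import *
s=imaging.capture("scene"); H=ray(s,300+343/5-.4,205+193/5-.4,.084)
def A(n,u,v,z):
    p=ray(s,300+u/5-.4,205+v/5-.4,z); d=(p-H)[:2]; print(n,p[:2].round(4),d.round(4),np.hypot(*d).round(4),np.degrees(np.arctan2(d[1],d[0])).round(1))
A("s4 notch",291,299,.075);A("s4 rib",406,283,.08)
A("s5 notch",260,290,.075);A("s5 rib",380,290,.08)
A("notch",224,271,.075);A("rib",346,280,.08);A("rib2",240,190,.08);A("tipnear L",310,262,.081);A("tipnear R",335,268,.081)
st=arm.read_state(); yaw=st["eef_rot"][2]; z=np.array([-np.sin(yaw),np.cos(yaw),0]);x=np.array([np.cos(yaw),np.sin(yaw),0])
for sg in (1,-1):
  for r in (.046,.064):
    for w in (.01,-.01):
      P=st["ee_pos"]+sg*z*r+w*x; P[2]-=.014; print(sg,r,w,P.round(3),((proj(s,P)-[300,205]+.4)*5).round(0))
E
```

```text
s4 notch [0.5957 0.0071] [ 0.0144 -0.0777] 0.0791 -79.5
s4 rib [0.6384 0.0435] [ 0.057  -0.0413] 0.0704 -35.9
s5 notch [0.58   0.0045] [-0.0014 -0.0803] 0.0803 -91.0
s5 rib [0.6304 0.0317] [ 0.0491 -0.0531] 0.0723 -47.3
notch [0.5582 0.0072] [-0.0232 -0.0777] 0.081 -106.6
rib [0.6134 0.0292] [ 0.032  -0.0557] 0.0642 -60.1
rib2 [0.5347 0.0623] [-0.0467 -0.0226] 0.0519 -154.2
tipnear L [0.5928 0.0303] [ 0.0114 -0.0545] 0.0557 -78.2
tipnear R [0.6051 0.0331] [ 0.0237 -0.0517] 0.0569 -65.4
1 0.046 0.01 [0.584 0.039 0.081] [303. 247.]
1 0.046 -0.01 [0.602 0.048 0.081] [344. 249.]
1 0.064 0.01 [0.593 0.023 0.081] [302. 270.]
1 0.064 -0.01 [0.61  0.032 0.081] [344. 273.]
-1 0.046 0.01 [0.541 0.12  0.081] [306. 137.]
-1 0.046 -0.01 [0.559 0.129 0.081] [345. 140.]
-1 0.064 0.01 [0.533 0.136 0.081] [307. 118.]
-1 0.064 -0.01 [0.55  0.145 0.081] [345. 120.]
```

```bash

python3 -m inch '{"gripper":[1,1,1,1,1],"dp":[[0,0,0],[0,-0.2,0],[0,-0.6,0],[0,-0.9,0],[0,-0.9,0]],"roll":[-0.02,-0.02,-0.02,-0.02,-0.02]}'
python3 - <<'E'
from h import *
zoom(imaging.capture("scene"),300,205,160,110,5,"pics/s7.png")
zoom(imaging.capture("top"),225,140,120,110,5,"pics/t7.png")
E
```

```text
time: 11.52
ee_pos: [0.574, 0.0844, 0.1701]
eef_rot: [-1.571, -0.005, -2.591]
contact_force: [-0.6, -0.3, 0.1]
finger_gap: 0.0923
```

View pics/s7.png

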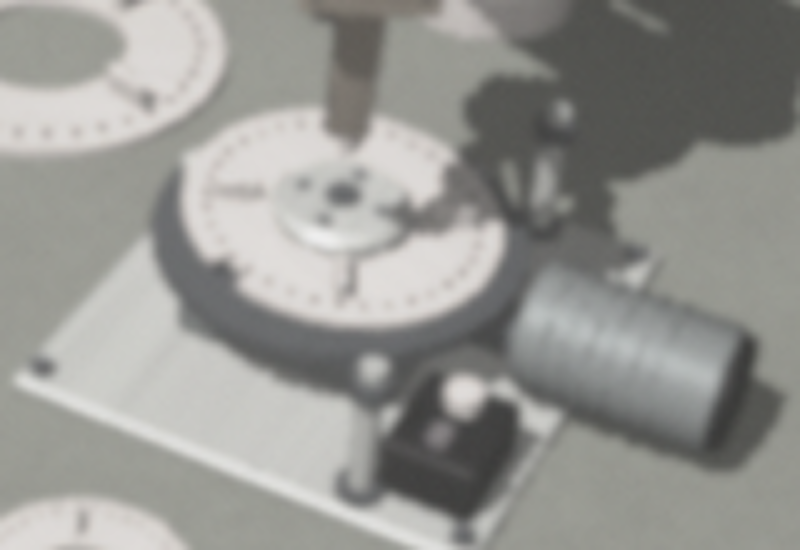

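View pics/t7.png

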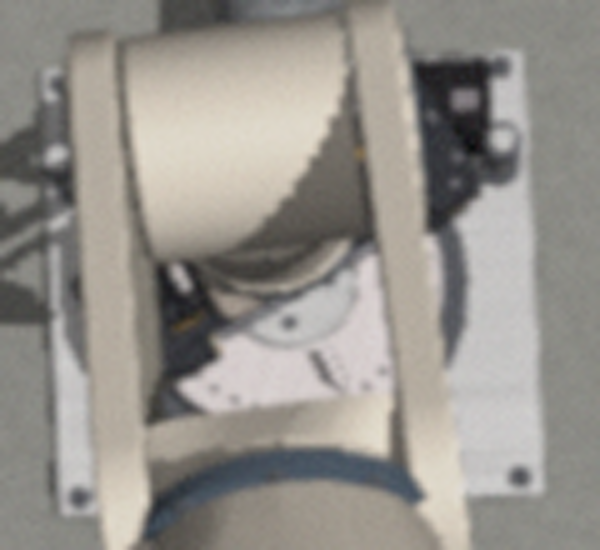

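```bash

python3 -m inch '{"gripper":[1,1,1,1,1,1],"dp":[[0,0,0],[0,0,0],[0,0,0],[0,0,0],[0,0,0],[0,0,0]],"roll":[-0.05,-0.1,-0.15,-0.2,-0.23,-0.23]}'
python3 - <<'E'
from h import *
st=arm.read_state(); print(st["ee_pos"],st["eef_rot"])
yaw=st["eef_rot"][2]; z=np.array([-np.sin(yaw),np.cos(yaw),0]);x=np.array([np.cos(yaw),np.sin(yaw),0])
d=np.array([.580,.0865,0.0925])-st["ee_pos"]; print(x@d/.08,-d[2]/.08,z@d/.08)
s=imaging.capture("scene");zoom(s,300,205,160,110,5,"pics/s8.png")
for sg in (1,-1):
  for r in (.046,.064):
    for w in (.01,-.01):
      P=st["ee_pos"]+sg*z*r+w*x; P[2]-=.014; print(sg,r,w,P.round(3),((proj(s,P)-[300,205]+.4)*5).round(0))
E
```

```text
time: 12.38
ee_pos: [0.5716, 0.084, 0.1664]
eef_rot: [-1.58, -0.007, -1.869]
contact_force: [-0.1, 0.9, 0.3]
finger_gap: 0.0917
[0.57161516 0.084012   0.16639378] [-1.57993663 -0.00671137 -1.86898483]
-0.06051972496527229 0.9236722524162858 0.09104841336834545
1 0.046 0.01 [0.613 0.061 0.152] [389. 126.]
1 0.046 -0.01 [0.619 0.08  0.152] [419. 111.]
1 0.064 0.01 [0.63  0.056 0.152] [417. 144.]
1 0.064 -0.01 [0.636 0.075 0.152] [446. 128.]
-1 0.046 0.01 [0.525 0.088 0.152] [257.  42.]
-1 0.046 -0.01 [0.531 0.107 0.152] [286.  28.]
-1 0.064 0.01 [0.508 0.093 0.152] [232.  26.]
-1 0.064 -0.01 [0.513 0.112 0.152] [261.  13.]
```

View pics/s8.png

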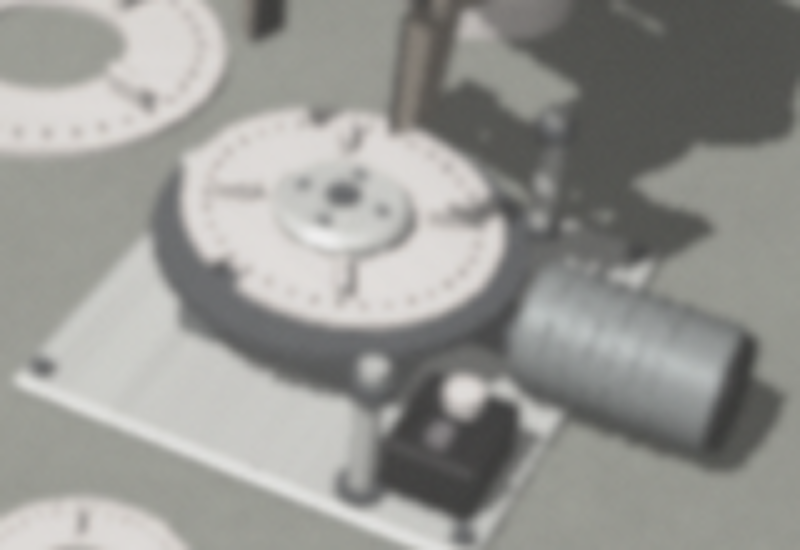

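```bash

python3 -m inch '{"gripper":[1,1,1,1,1,1],"dp":[[-0.06,0.2,0.09],[-0.06,0.5,0.09],[-0.06,0.7,0.09],[-0.06,0.85,0.09],[-0.06,0.92,0.09],[-0.06,0.92,0.09]],"roll":[0,0,0,0,0,0]}'
python3 -m inch '{"gripper":[1,1,1,1,1,1],"dp":[[0,0,0],[0,0,0],[0,0,0],[0,0,0],[0,0,0],[0,0,0]],"roll":[0.02,0.04,0.06,0.08,0.1,0.12]}'
python3 -m inch '{"gripper":[1,1,1,1],"dp":[[0,0,0],[0,0,0],[0,0,0],[0,0,0]],"roll":[0.02,0.04,0.06,0.07]}'
python3 - <<'E'
from h import *
st=arm.read_state(); print(st["ft_torque"])
s=imaging.capture("scene");zoom(s,300,205,160,110,5,"pics/s9.png")
E
```

```text
time: 13.18
ee_pos: [0.5792, 0.0862, 0.0927]
eef_rot: [-1.58, -0.007, -1.87]
contact_force: [-0.2, 0.3, 0.2]
finger_gap: 0.092
time: 13.92
ee_pos: [0.5799, 0.0863, 0.0937]
eef_rot: [-1.576, -0.008, -2.25]
contact_force: [-0.1, 0.4, 0.6]
finger_gap: 0.0919
time: 14.42
ee_pos: [0.5805, 0.0863, 0.0948]
eef_rot: [-1.573, -0.008, -2.47]
contact_force: [-2.3, -1.1, 7.0]
finger_gap: 0.0918
[-0.33076167  0.31323123  0.40999394]
```

View pics/s9.png

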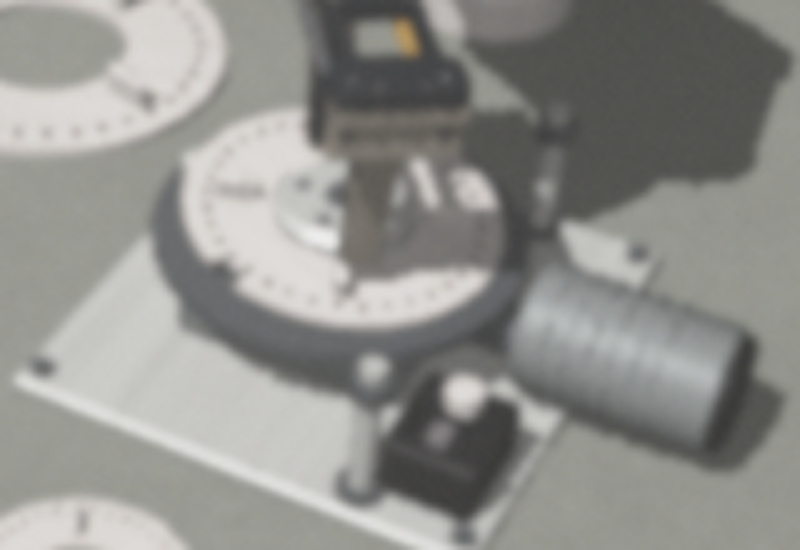

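```bash
python3 - <<'E'
from h import *
st=arm.read_state()
yaw=st["eef_rot"][2]; z=np.array([-np.sin(yaw),np.cos(yaw),0]);x=np.array([np.cos(yaw),np.sin(yaw),0])
s=imaging.capture("scene"); im=cv2.resize(s["image"][225:275,330:400],None,fx=11,fy=11,interpolation=cv2.INTER_CUBIC)
def dot(P,col): 
    q=((proj(s,P)-[330,225]+.5)*11).astype(int); cv2.circle(im,tuple(int(v) for v in q),3,col,-1)
for r in (.046,.064):
  for w in (.01,-.01):
    P=st["ee_pos"]+z*r+w*x; P[2]-=.014; dot(P,(0,0,255))
H=np.array([.5795,.0865,0]); a=np.radians(-62)
for zz,c in ((.075,(255,0,0)),(.087,(0,255,0))):
  for r in (.044,.066): dot(H+[r*np.cos(a),r*np.sin(a),zz],c)
cv2.imwrite("pics/z1.png",im); print(st["contact_force"],st["time"])
E
```

```text
[-2.26805693 -0.56392174  7.32171851] 14.475
```

View pics/z1.png

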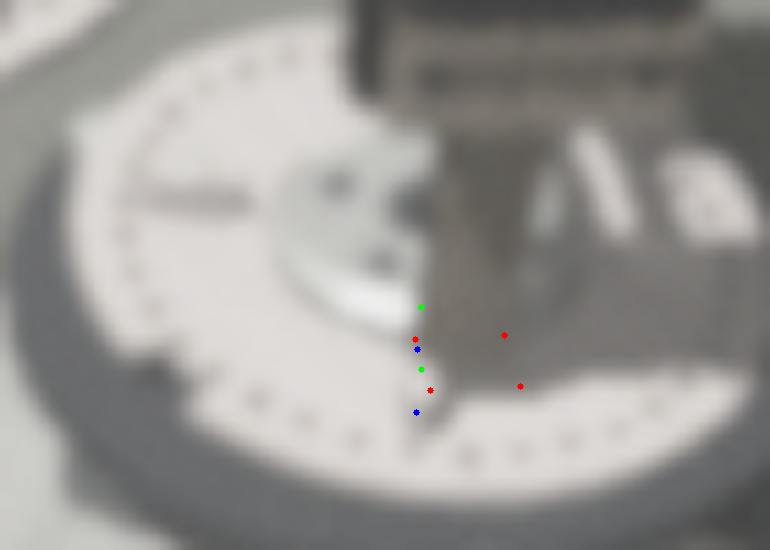

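```bash

python3 -m inch '{"gripper":[1,1],"dp":[[0,-0.03,0],[0,-0.03,0]],"roll":[0,0]}'
python3 -m inch '{"gripper":[1,1,1],"dp":[[0,0,0],[0,0,0],[0,0,0]],"roll":[0.02,0.03,0.03]}'
python3 - <<'E'
from h import *
st=arm.read_state(); print(st["ft_torque"])
s=imaging.capture("scene");zoom(s,300,205,160,110,5,"pics/s10.png")
E
```

```text
time: 14.78
ee_pos: [0.5804, 0.0863, 0.0975]
eef_rot: [-1.573, -0.008, -2.47]
contact_force: [-0.9, -0.2, 0.7]
finger_gap: 0.0918
time: 15.15
ee_pos: [0.5784, 0.0858, 0.0968]
eef_rot: [-1.573, -0.012, -2.564]
contact_force: [-5.7, -2.8, 0.9]
finger_gap: 0.092
[-0.36003527  0.94624992  0.28340426]
```

View pics/s10.png

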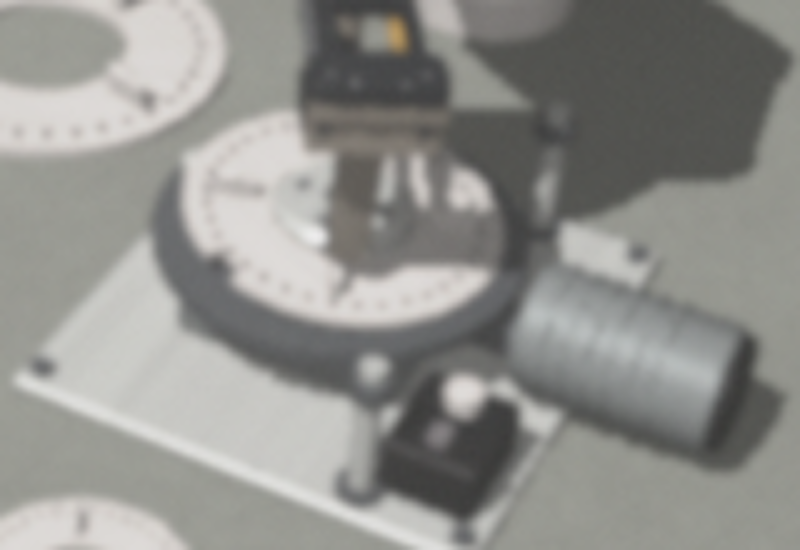

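```bash

python3 -m inch '{"gripper":[1,1,1,1,1,1,1,1],"dp":[[0,0,0],[0,0,0],[0,-0.2,0],[0,-0.6,0],[0,-0.95,0],[0,-0.95,0],[0,-0.95,0],[0,-0.95,0]],"roll":[-0.02,-0.03,-0.03,-0.03,-0.03,-0.03,-0.03,-0.03]}' 
python3 -m inch '{"gripper":[0,0,0,0,0,0,0,0,0,0,0],"dp":[[0,-0.3,0],[0,-0.6,-0.3],[0,-0.6,-0.6],[0,-0.6,-0.99],[0,-0.6,-0.99],[0,-0.6,-0.99],[0,-0.6,-0.99],[0,-0.6,-0.99],[0,-0.6,-0.99],[0,-0.6,-0.99],[0,-0.6,-0.99]],"roll":[0,0,0,0,0,0,0,0,0,0,0]}'
python3 - <<'E'
from h import *
s=imaging.capture("scene");zoom(s,300,205,160,110,5,"pics/s11.png")
zoom(imaging.capture("top"),225,140,120,110,5,"pics/t11.png")
E
```

```text
time: 16.2
ee_pos: [0.5786, 0.086, 0.1718]
eef_rot: [-1.575, -0.013, -2.469]
contact_force: [0.2, 0.1, -0.6]
finger_gap: 0.092
time: 17.58
ee_pos: [0.53, 0.1481, 0.2202]
eef_rot: [-1.575, -0.013, -2.469]
contact_force: [-0.5, 0.1, -0.6]
finger_gap: 0.0005
```

View pics/s11.png

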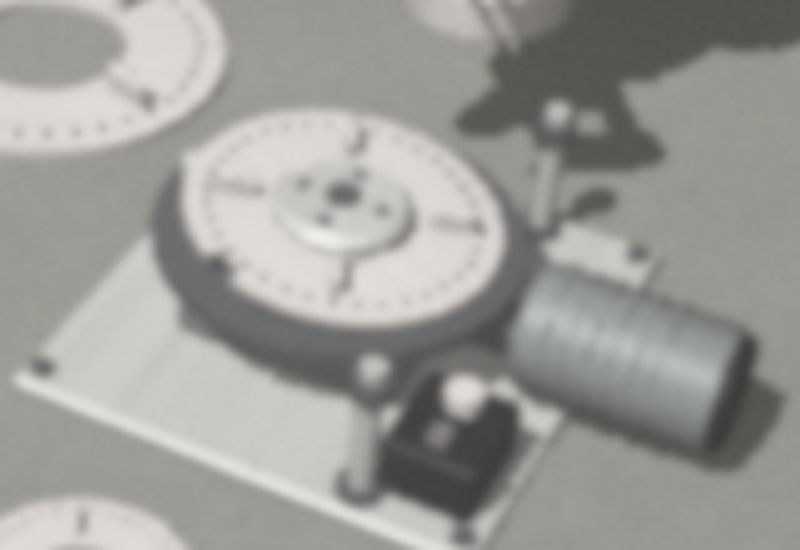

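View pics/t11.png

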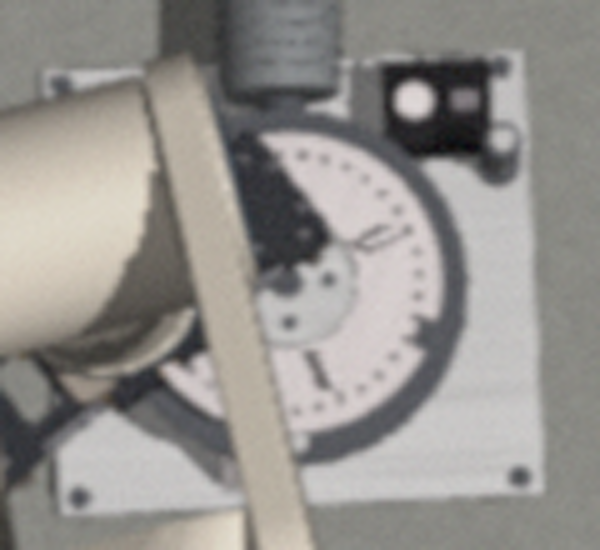

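```bash
python3 - <<'E'
from h import *
s=imaging.capture("scene"); t=imaging.capture("top")
def rimz(img,c,phi,H,r=.082):
    # walk z along vertical line at rim (slightly sub-pixel): find bright->dark transition radially at fixed z via projecting points; return z where edge at r
    g=cv2.GaussianBlur(cv2.cvtColor(img,cv2.COLOR_BGR2GRAY),(0,0),.6).astype(np.float32)
    d=np.array([np.cos(phi),np.sin(phi),0])
    zs=np.arange(.050,.095,.0005); v=[]
    for z in zs:
        q=proj(c,H*[1,1,0]+d*r+[0,0,z]); v.append(cv2.getRectSubPix(g,(1,1),tuple(map(float,q)))[0,0])
    v=np.array(v); gr=np.gradient(v); i=gr.argmax(); return zs[i]*1e3,gr[i]
H=np.array([.5812,.0850,0])
for nm,img in (("s0",cv2.imread("pics/scene0.png")),("now",s["image"])):
    print(nm,[ (a,)+tuple(np.round(rimz(img,s,np.radians(a),H),1)) for a in range(-165,20,15)])
E
```

```text
s0 [(-165, np.float64(50.0), np.float64(1.4)), (-150, np.float64(93.0), np.float64(1.2)), (-135, np.float64(76.5), np.float64(1.9)), (-120, np.float64(76.5), np.float64(3.0)), (-105, np.float64(75.5), np.float64(4.4)), (-90, np.float64(73.0), np.float64(5.1)), (-75, np.float64(71.0), np.float64(5.3)), (-60, np.float64(69.0), np.float64(5.5)), (-45, np.float64(69.5), np.float64(5.6)), (-30, np.float64(70.5), np.float64(5.1)), (-15, np.float64(79.5), np.float64(5.2)), (0, np.float64(64.5), np.float64(3.8)), (15, np.float64(55.0), np.float64(2.5))]
now [(-165, np.float64(50.0), np.float64(1.3)), (-150, np.float64(63.0), np.float64(1.2)), (-135, np.float64(73.0), np.float64(1.9)), (-120, np.float64(76.5), np.float64(3.7)), (-105, np.float64(83.0), np.float64(3.2)), (-90, np.float64(71.5), np.float64(5.1)), (-75, np.float64(68.5), np.float64(5.1)), (-60, np.float64(67.5), np.float64(5.6)), (-45, np.float64(66.5), np.float64(5.2)), (-30, np.float64(67.0), np.float64(4.8)), (-15, np.float64(62.0), np.float64(4.2)), (0, np.float64(61.5), np.float64(2.8)), (15, np.float64(52.0), np.float64(1.9))]
```

```bash

python3 -m inch '{"gripper":[0,0,0],"dp":[[-0.05,0.2,0.5],[-0.147,0.5,0.99],[-0.147,0.5,0.99]],"roll":[0,0,0]}' 
python3 -m inch '{"gripper":[0,0,0,0,0],"dp":[[0,0.2,0.5],[0,0.5,0.69],[0,0.75,0.69],[0,0.75,0.69],[0,0.75,0.69]],"roll":[-0.03,-0.064,-0.064,-0.064,-0.064]}'
python3 - <<'E'
from h import *
st=arm.read_state(); print(st["joint_positions"])
yaw=st["eef_rot"][2]; z=np.array([-np.sin(yaw),np.cos(yaw),0]);x=np.array([np.cos(yaw),np.sin(yaw),0])
d=np.array([.6232,.0499,0.094])-st["ee_pos"]; print(x@d/.08,-d[2]/.08,z@d/.08)
zoom(imaging.capture("scene"),300,205,160,110,5,"pics/s12.png")
E
```

```text
time: 18.15
ee_pos: [0.5883, 0.0918, 0.1778]
eef_rot: [-1.576, -0.016, -2.471]
contact_force: [-0.8, 0.2, 0.0]
finger_gap: 0.0005
time: 18.77
ee_pos: [0.6215, 0.0491, 0.1183]
eef_rot: [-1.579, -0.014, -2.271]
contact_force: [0.1, 0.4, 0.5]
finger_gap: 0.0008
[ 0.07873394  0.47687246  1.71468071 -0.00492518  0.96549301  0.78140113]
-0.02063389009291603 0.3033704799040821 0.009741212657504012
```

View pics/s12.png

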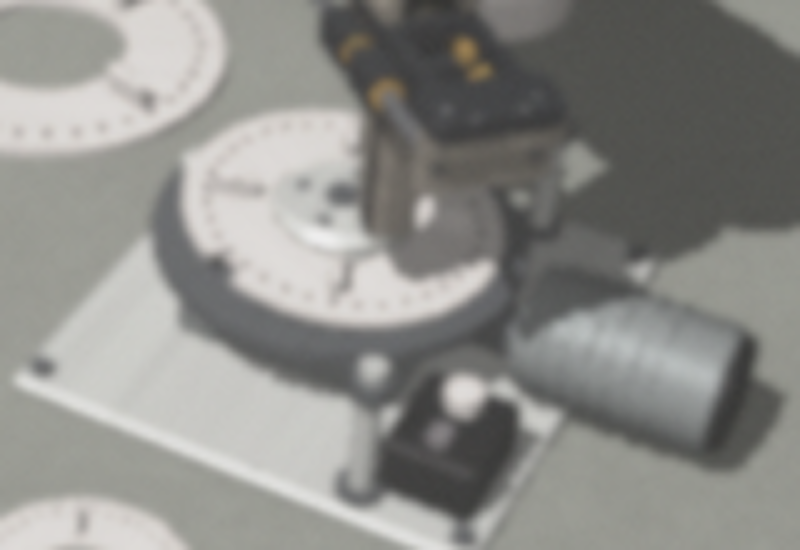

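```bash

python3 -m inch '{"gripper":[0,0,0],"dp":[[-0.02,0.15,0.03],[-0.02,0.31,0.03],[-0.02,0.31,0.03]],"roll":[0,0,0]}' 
python3 -m inch '{"gripper":[0,0,0,0,0,0,0,0],"dp":[[0.032,0,-0.001],[0.064,0,-0.003],[0.096,0,-0.006],[0.128,0,-0.011],[0.16,0,-0.018],[0.191,0,-0.025],[0.222,0,-0.034],[0.252,0,-0.044]],"roll":[0.014,0.028,0.042,0.056,0.069,0.083,0.097,0.111]}' 
python3 - <<'E'
from h import *
st=arm.read_state(); print(st["ft_torque"])
zoom(imaging.capture("scene"),300,205,160,110,5,"pics/s13.png")
E
```

```text
time: 19.2
ee_pos: [0.6232, 0.0486, 0.0922]
eef_rot: [-1.58, -0.015, -2.27]
contact_force: [-0.3, -0.3, -0.3]
finger_gap: 0.0009
time: 20.2
ee_pos: [0.6088, 0.0357, 0.093]
eef_rot: [-1.574, -0.015, -2.621]
contact_force: [2.9, 2.3, -0.0]
finger_gap: 0.0005
[ 0.36504376 -0.4915674  -0.02971709]
```

View pics/s13.png

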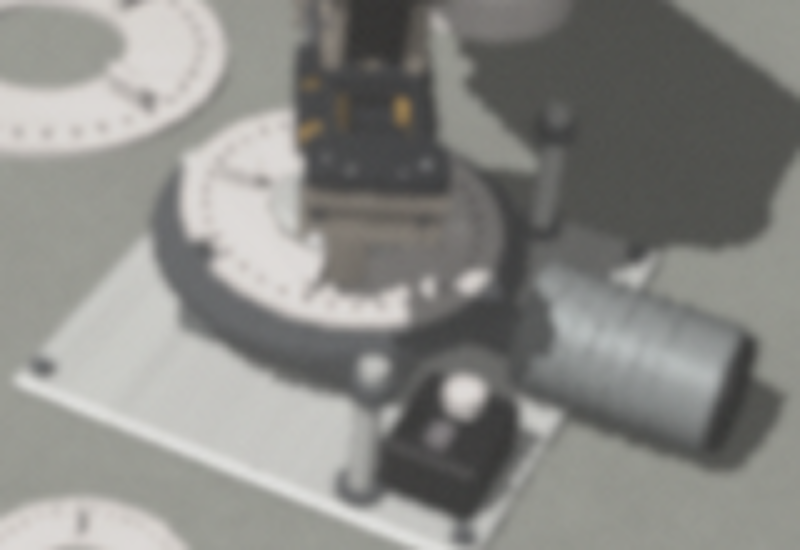

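```bash

python3 -m inch '{"gripper":[0,0,0,0,0,0,0,0],"dp":[[0.032,0,-0.001],[0.064,0,-0.003],[0.096,0,-0.006],[0.128,0,-0.011],[0.16,0,-0.018],[0.191,0,-0.025],[0.222,0,-0.034],[0.252,0,-0.044]],"roll":[0.014,0.028,0.042,0.056,0.069,0.083,0.097,0.111]}' 
python3 - <<'E'
from h import *
st=arm.read_state(); print(st["ft_torque"])
s=imaging.capture("scene");zoom(s,300,205,160,110,5,"pics/s14.png")
H=np.array([.5812,.085,0]);
for a in (-120,-130,-140,-150,-160,-173,-177): print(a,((proj(s,H+[.082*np.cos(np.radians(a)),.082*np.sin(np.radians(a)),.077])-[300,205]+.4)*5).round())
E
```

```text
time: 21.25
ee_pos: [0.5904, 0.0286, 0.0937]
eef_rot: [-1.568, -0.013, -2.973]
contact_force: [5.4, 1.3, 0.1]
finger_gap: 0.0005
[ 0.14961801 -0.7180766  -0.00574723]
-120 [200. 248.]
-130 [188. 231.]
-140 [182. 213.]
-150 [180. 196.]
-160 [183. 179.]
-173 [194. 159.]
-177 [199. 154.]
```

View pics/s14.png

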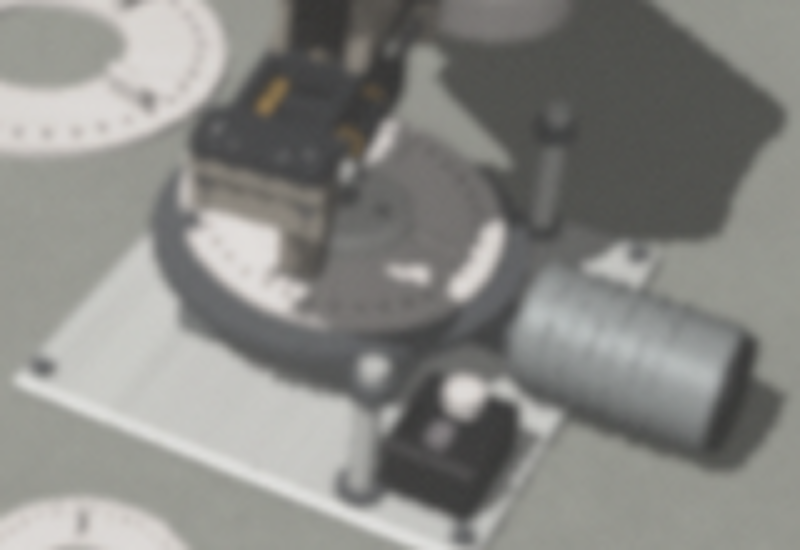

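```bash

python3 -m inch '{"gripper":[0,0,0,0,0,0,0,0,0,0],"dp":[[0.026,0,-0.001],[0.051,0,-0.002],[0.077,0,-0.004],[0.102,0,-0.007],[0.128,0,-0.011],[0.153,0,-0.016],[0.178,0,-0.022],[0.203,0,-0.029],[0.228,0,-0.036],[0.252,0,-0.044]],"roll":[0.011,0.022,0.033,0.044,0.056,0.067,0.078,0.089,0.1,0.111]}' 
python3 - <<'E'
from h import *
st=arm.read_state(); print(st["ft_torque"])
s=imaging.capture("scene");zoom(s,300,205,160,110,5,"pics/s15.png");zoom(imaging.capture("top"),225,140,120,110,5,"pics/t15.png")
E
```

```text
time: 22.55
ee_pos: [0.5693, 0.0286, 0.094]
eef_rot: [-1.563, -0.012, 2.957]
contact_force: [4.6, -2.0, 1.6]
finger_gap: 0.0005
[-0.23990421 -0.75821849 -0.02485972]
```

View pics/s15.png

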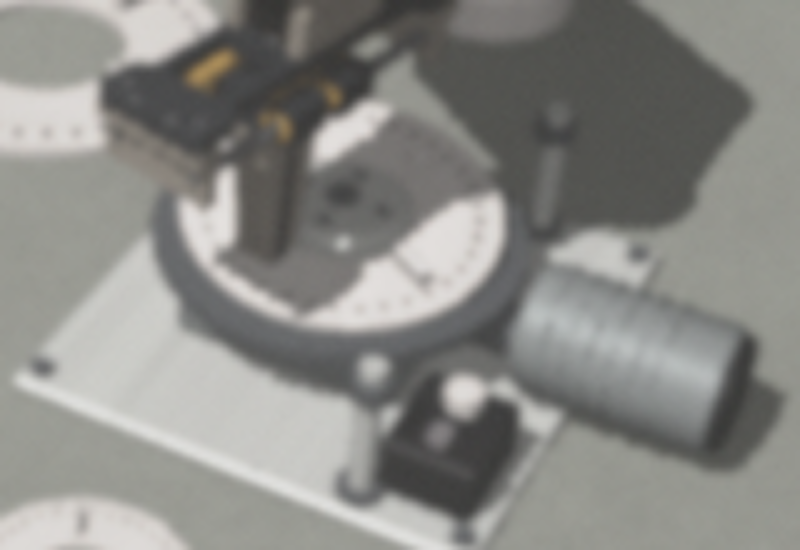

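View pics/t15.png

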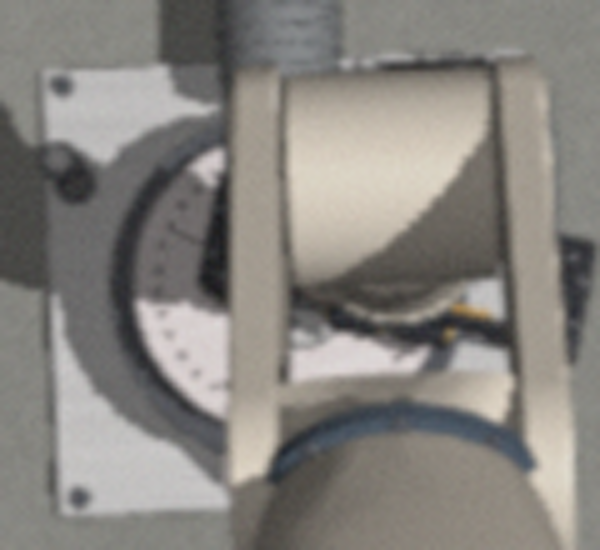

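```bash

python3 -m inch '{"gripper":[0,0,0,0,0,0],"dp":[[0.019,0,-0.001],[0.038,0,-0.001],[0.057,0,-0.002],[0.077,0,-0.004],[0.096,0,-0.006],[0.115,0,-0.009]],"roll":[0.008,0.017,0.025,0.033,0.042,0.05]}' 
python3 - <<'E'
from h import *
st=arm.read_state(); print(st["ft_torque"])
s=imaging.capture("scene");zoom(s,300,205,160,110,5,"pics/s16.png")
H=np.array([.5812,.085])
def A(n,u,v,z):
    d=ray(s,300+u/5-.4,205+v/5-.4,z)[:2]-H; print(n,np.hypot(*d).round(4),np.degrees(np.arctan2(d[1],d[0])).round(1))
A("prev rib",410,268,.078); A("prev rib end",430,285,.073)
E
```

```text
time: 23.4
ee_pos: [0.5605, 0.0308, 0.0944]
eef_rot: [-1.562, -0.01, 2.8]
contact_force: [4.0, -3.3, 4.1]
finger_gap: 0.0001
[-0.41179454 -0.81513574 -0.04189385]
prev rib 0.0595 -27.9
prev rib end 0.0702 -23.8
```

View pics/s16.png

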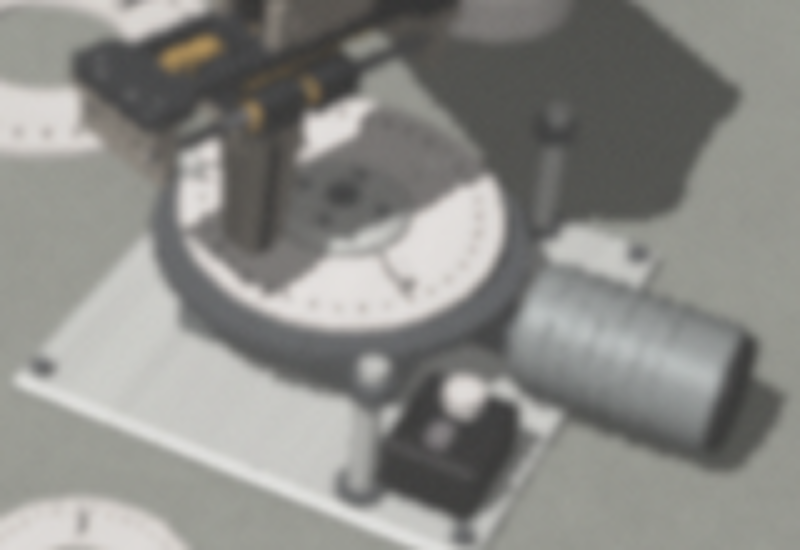

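```bash

python3 -m inch '{"gripper":[0,0],"dp":[[0,-0.025,0],[0,-0.025,0]],"roll":[0,0]}' 
python3 -m inch '{"gripper":[0,0,0,0],"dp":[[0.013,0,0],[0.026,0,-0.001],[0.038,0,-0.001],[0.051,0,-0.002]],"roll":[0.006,0.011,0.017,0.022]}' 
python3 - <<'E'
from h import *
st=arm.read_state(); print(st["ft_torque"])
s=imaging.capture("scene");zoom(s,300,205,160,110,5,"pics/s17.png")
H=np.array([.5812,.085])
def A(n,u,v,z):
    d=ray(s,300+u/5-.4,205+v/5-.4,z)[:2]-H; print(n,np.hypot(*d).round(4),np.degrees(np.arctan2(d[1],d[0])).round(1))
A("prev rib",395,270,.078); A("prev rib end",410,290,.073)
E
```

```text
time: 23.7
ee_pos: [0.5592, 0.031, 0.0959]
eef_rot: [-1.561, -0.013, 2.798]
contact_force: [1.5, 0.0, 0.4]
finger_gap: 0.0005
time: 24.2
ee_pos: [0.5553, 0.0326, 0.096]
eef_rot: [-1.56, -0.012, 2.728]
contact_force: [2.3, -2.5, 0.5]
finger_gap: 0.0003
[-0.18926281 -0.42987971 -0.02443655]
prev rib 0.0578 -35.2
prev rib end 0.0688 -32.7
```

View pics/s17.png

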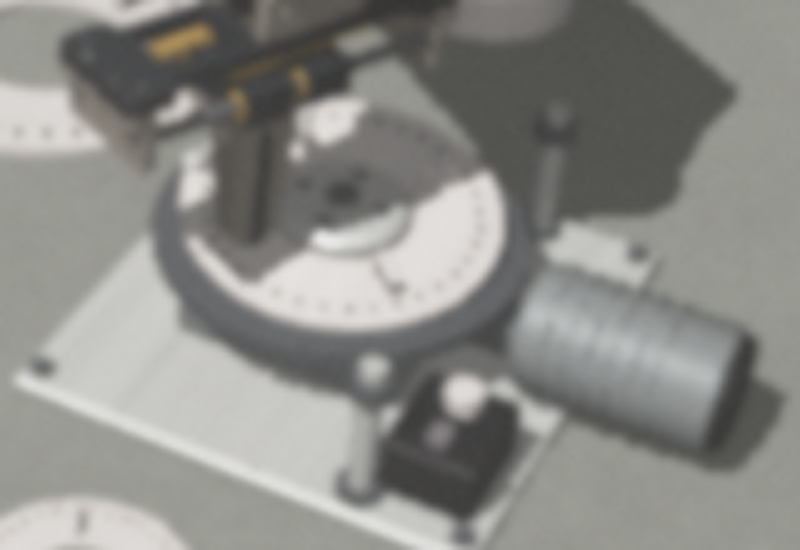

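```bash

python3 -m inch '{"gripper":[0,0,0,0],"dp":[[0.008,0,0],[0.016,0,0],[0.025,0,-0.001],[0.025,0,-0.001]],"roll":[0.003,0.007,0.011,0.011]}' 
python3 - <<'E'
from h import *
st=arm.read_state(); print(st["ft_torque"])
zoom(imaging.capture("scene"),300,205,160,110,5,"pics/s18.png")
E
```

```text
time: 24.75
ee_pos: [0.5529, 0.0335, 0.0958]
eef_rot: [-1.559, -0.013, 2.693]
contact_force: [1.5, -1.6, -1.1]
finger_gap: 0.0002
[-0.11908053 -0.17758373  0.01859431]
```

View pics/s18.png

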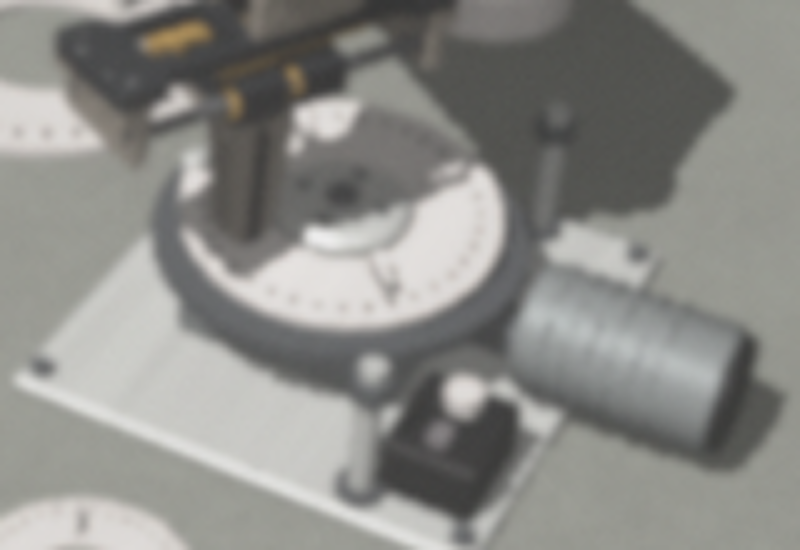

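```bash

python3 -m inch '{"gripper":[0,0,0,0],"dp":[[0.008,0,0],[0.016,0,0],[0.025,0,-0.001],[0.025,0,-0.001]],"roll":[0.003,0.007,0.011,0.011]}' 
python3 - <<'E'
from h import *
st=arm.read_state(); print(st["ft_torque"])
zoom(imaging.capture("scene"),300,205,160,110,5,"pics/s19.png")
E
```

```text
time: 25.3
ee_pos: [0.551, 0.0345, 0.0958]
eef_rot: [-1.559, -0.012, 2.658]
contact_force: [0.3, -0.4, -0.3]
finger_gap: 0.0001
[-0.02378168 -0.10354769  0.03147114]
```

View pics/s19.png

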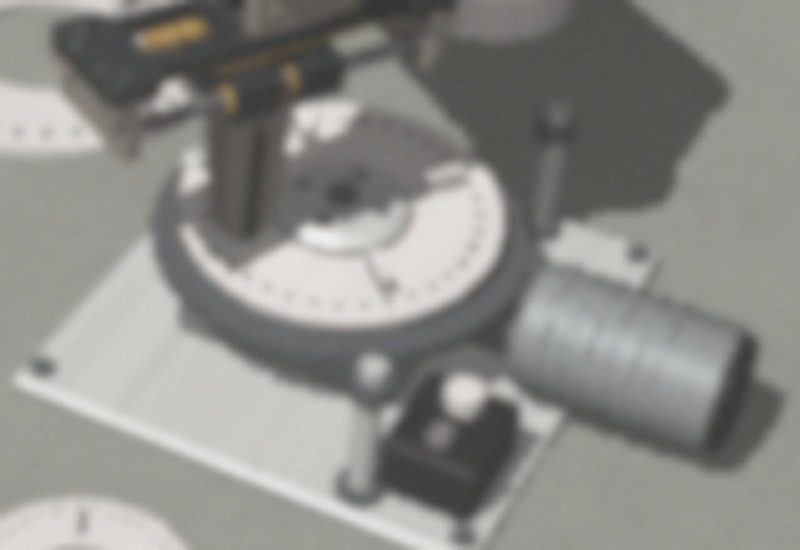

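```bash

python3 -m inch '{"gripper":[0,0,0,0,0,0],"dp":[[-0.03,0,0],[-0.03,-0.3,0],[-0.03,-0.8,0.3],[-0.03,-0.9,0.9],[-0.03,-0.9,0.9],[-0.03,-0.9,0.9]],"roll":[0,0,0,0,0,0]}' 
python3 - <<'E'
from h import *
s=imaging.capture("scene");zoom(s,300,205,160,110,5,"pics/s20.png")
zoom(imaging.capture("top"),225,140,120,110,5,"pics/t20.png")
E
```

```text
time: 26.1
ee_pos: [0.521, -0.0299, 0.1686]
eef_rot: [-1.559, -0.012, 2.657]
contact_force: [-0.5, -0.6, -0.2]
finger_gap: 0.0005
```

View pics/s20.png

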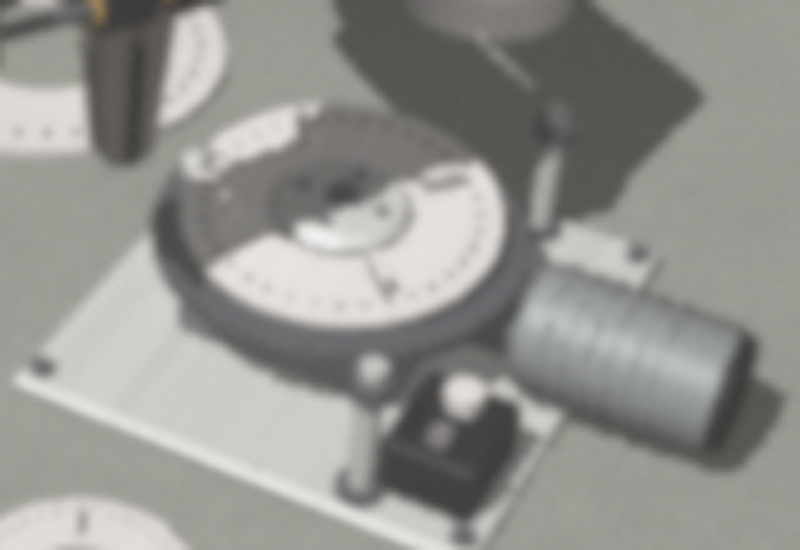

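View pics/t20.png

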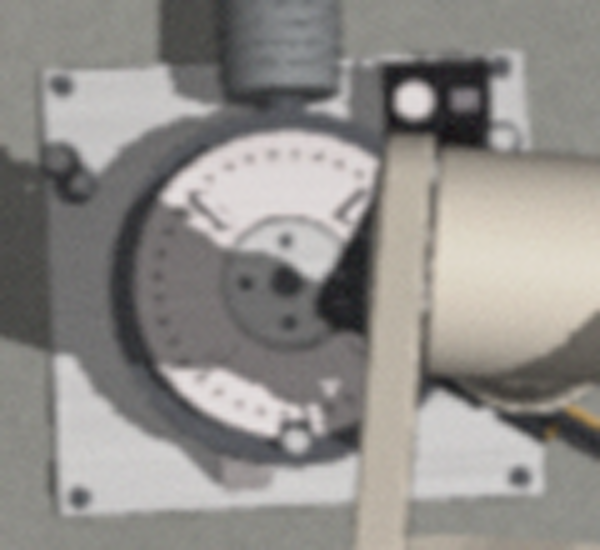

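```bash

python3 -m inch '{"gripper":[0,0.5,1],"dp":[[0.01,-0.2,-0.5],[0.03,-0.4,-0.9],[0.03,-0.4,-0.9]],"roll":[0,0,0]}'
python3 -m inch '{"gripper":[1,1,1,1,1,1,1,1,1,1,1,1],"dp":[[0,0,-0.4],[0,0,-0.7],[0,0,-0.7],[0,0,-0.7],[0,0,-0.7],[0,0,-0.7],[0,0,-0.7],[0,0,-0.7],[0,0,-0.7],[0,0,-0.7],[0,0,-0.7],[0,0,-0.7]],"roll":[-0.05,-0.1,-0.16,-0.22,-0.28,-0.34,-0.4,-0.46,-0.52,-0.58,-0.64,-0.673]}'
python3 - <<'E'
from h import *
st=arm.read_state(); print(st["joint_positions"])
yaw=st["eef_rot"][2]; z=np.array([-np.sin(yaw),np.cos(yaw),0]);x=np.array([np.cos(yaw),np.sin(yaw),0])
d=np.array([.5795,.0865,0.1])-st["ee_pos"]; print(x@d/.08,-d[2]/.08,z@d/.08,"jaw",np.degrees(yaw)+90)
E
```

```text
time: 26.58
ee_pos: [0.5545, 0.0381, 0.1999]
eef_rot: [-1.56, -0.012, 2.662]
contact_force: [-0.8, 0.0, 0.2]
finger_gap: 0.0183
time: 28.08
ee_pos: [0.5796, 0.0874, 0.1982]
eef_rot: [-1.588, -0.003, -1.502]
contact_force: [0.7, 0.2, -0.3]
finger_gap: 0.0921
[ 0.14828305  0.33314391  1.73525998 -0.00230064  1.09086845  0.08035159]
0.010895211999956403 1.2271855872653756 -0.0014279270610349393 jaw 3.955799502198161
```

```bash

python3 -m inch '{"gripper":[1,1,1,1],"dp":[[0.01,0.4,0],[0.01,0.9,0],[0.01,0.95,0],[0.01,0.95,0]],"roll":[0,0,0,0]}'
python3 -m inch '{"gripper":[1,1,1,1],"dp":[[0,0.15,0],[0,0.28,0],[0,0.34,0],[0,0.34,0]],"roll":[0,0,0,0]}'
python3 - <<'E'
from h import *
zoom(imaging.capture("scene"),300,205,160,110,5,"pics/s21.png")
E
```

```text
time: 28.58
ee_pos: [0.5783, 0.0861, 0.1223]
eef_rot: [-1.589, -0.004, -1.502]
contact_force: [0.6, -0.4, -0.6]
finger_gap: 0.0919
time: 29.08
ee_pos: [0.5775, 0.0859, 0.0948]
eef_rot: [-1.59, -0.004, -1.502]
contact_force: [0.5, -0.7, 0.4]
finger_gap: 0.092
```

View pics/s21.png

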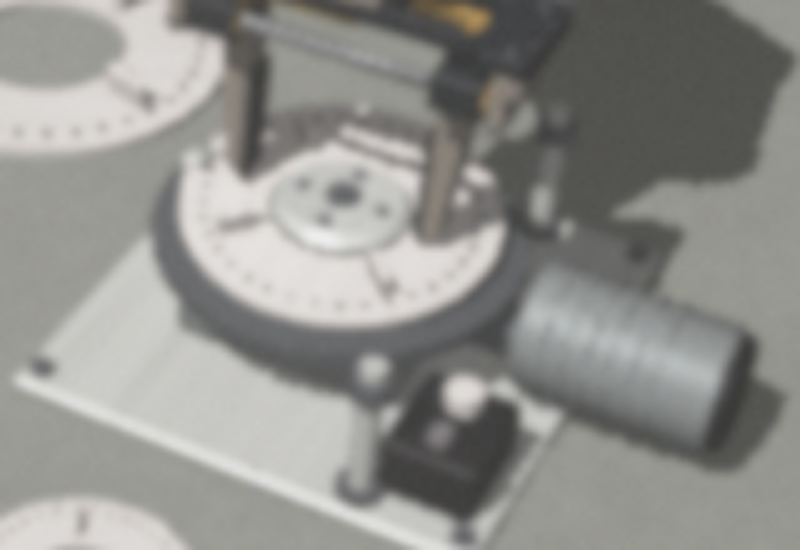

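```bash

python3 -m inch '{"gripper":[1,1,1,1],"dp":[[0,0.025,0],[0,0.05,0],[0,0.075,0],[0,0.075,0]],"roll":[0,0,0,0]}'
python3 -m inch '{"gripper":[1,1,1],"dp":[[0,0.02,0],[0,0.04,0],[0,0.04,0]],"roll":[0,0,0]}'
```

```text
time: 29.62
ee_pos: [0.5775, 0.0859, 0.0889]
eef_rot: [-1.589, -0.004, -1.502]
contact_force: [-0.2, 0.7, -0.0]
finger_gap: 0.0921
time: 30.0
ee_pos: [0.5779, 0.0861, 0.086]
eef_rot: [-1.588, -0.003, -1.502]
contact_force: [1.4, 1.0, 3.0]
finger_gap: 0.0922
```

```bash

python3 -m inch '{"gripper":[1,1,1],"dp":[[0,0.02,0],[0,0.04,0],[0,0.04,0]],"roll":[0,0,0]}'
```

```text
time: 30.38
ee_pos: [0.5775, 0.086, 0.0824]
eef_rot: [-1.589, -0.003, -1.502]
contact_force: [-0.4, -0.8, -0.5]
finger_gap: 0.0921
```

```bash

python3 -m inch '{"gripper":[1,1,1],"dp":[[0,0.015,0],[0,0.03,0],[0,0.03,0]],"roll":[0,0,0]}'
python3 -m inch '{"gripper":[1,1,1],"dp":[[0,0.015,0],[0,0.03,0],[0,0.03,0]],"roll":[0,0,0]}'
python3 - <<'E'
from h import *
print(arm.read_state()["ft_torque"])
zoom(imaging.capture("scene"),300,205,160,110,5,"pics/s22.png")
E
```

```text
time: 30.75
ee_pos: [0.5776, 0.086, 0.0812]
eef_rot: [-1.589, -0.003, -1.502]
contact_force: [-5.6, -0.1, 14.1]
finger_gap: 0.0918
time: 31.12
ee_pos: [0.5776, 0.0859, 0.0811]
eef_rot: [-1.588, -0.003, -1.502]
contact_force: [-9.4, -1.5, 25.8]
finger_gap: 0.0917
[-0.18994321  0.76106764 -0.09041341]
```

View pics/s22.png

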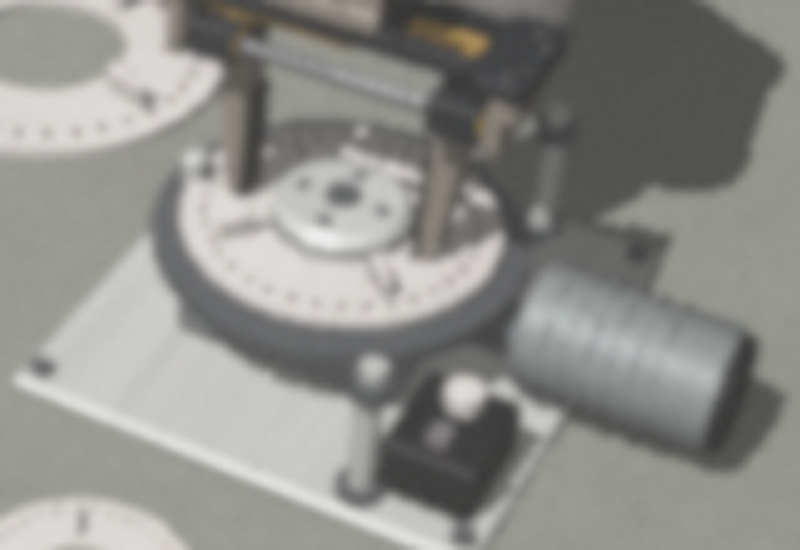

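```bash

python3 -m inch '{"gripper":[1,1,1,1,0.5,0,0,0,0,0,0,0],"dp":[[0,-0.1,0],[0,-0.5,0],[0,-0.9,0],[0,-0.9,0],[0,-0.9,-0.3],[0,-0.9,-0.66],[0,-0.9,-0.66],[0,-0.9,-0.66],[0,-0.9,-0.66],[0,-0.9,-0.66],[0,-0.9,-0.66],[0,-0.9,-0.66]],"roll":[0,0,0,0,0.05,0.1,0.16,0.22,0.28,0.34,0.4,0.46]}'
python3 - <<'E'
from h import *
st=arm.read_state()
yaw=st["eef_rot"][2]; z=np.array([-np.sin(yaw),np.cos(yaw),0]);x=np.array([np.cos(yaw),np.sin(yaw),0])
d=np.array([.5240,.0832,0.09])-st["ee_pos"]; print(x@d/.08,-d[2]/.08,z@d/.08,"jaw",np.degrees(yaw)+90)
zoom(imaging.capture("scene"),300,205,160,110,5,"pics/s23.png");zoom(imaging.capture("top"),225,140,120,110,5,"pics/t23.png")
E
```

```text
time: 32.67
ee_pos: [0.5255, 0.0825, 0.1527]
eef_rot: [-1.57, -0.019, -2.947]
contact_force: [0.7, 0.5, 0.0]
finger_gap: 0.0139
0.01651004038694662 0.784148438359809 -0.011793562378920043 jaw -78.85526071877578
```

View pics/s23.png

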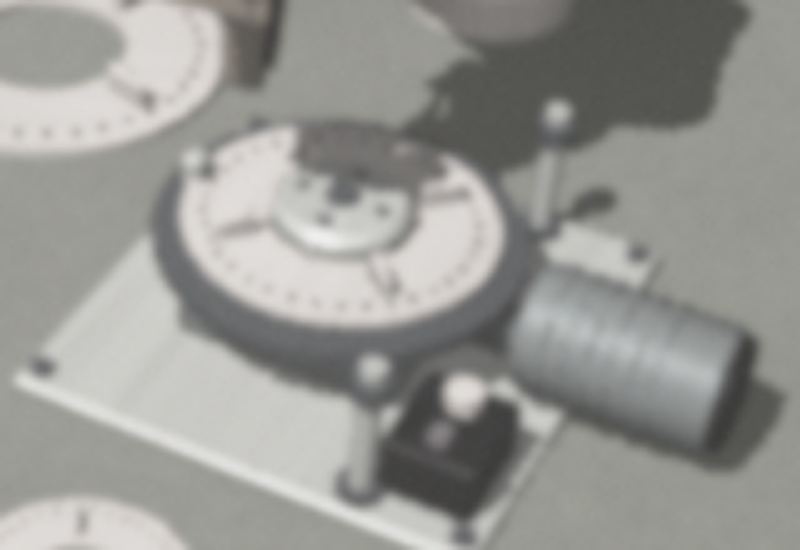

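View pics/t23.png

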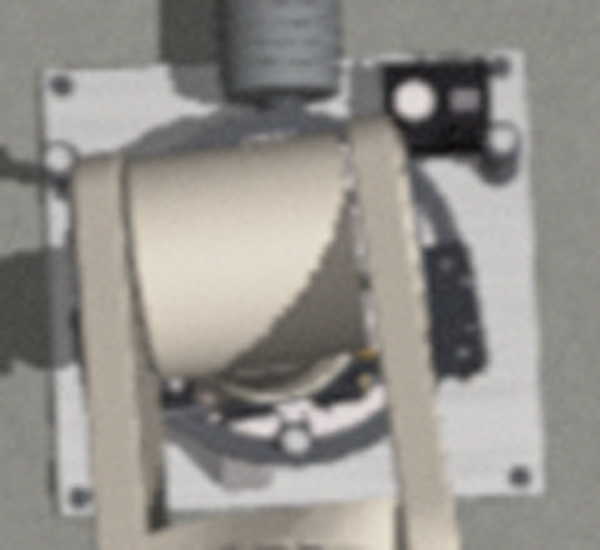

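```bash

python3 -m inch '{"gripper":[0,0,0,0,0,0],"dp":[[0.015,0,-0.01],[0.015,0.3,-0.01],[0.015,0.6,-0.01],[0.015,0.75,-0.01],[0.015,0.8,-0.01],[0.015,0.8,-0.01]],"roll":[0.02,0.04,0.04,0.04,0.04,0.04]}'
python3 -m inch '{"gripper":[0,0,0],"dp":[[0,0.03,0],[0,0.06,0],[0,0.06,0]],"roll":[0,0,0]}'
```

```text
time: 33.52
ee_pos: [0.5232, 0.0828, 0.089]
eef_rot: [-1.567, -0.019, -3.068]
contact_force: [0.8, 0.4, 0.4]
finger_gap: 0.0005
time: 33.9
ee_pos: [0.5231, 0.0827, 0.0843]
eef_rot: [-1.567, -0.019, -3.068]
contact_force: [0.4, -0.2, -0.3]
finger_gap: 0.0005
```

```bash

python3 -m inch '{"gripper":[0,0,0],"dp":[[0,0.02,0],[0,0.04,0],[0,0.04,0]],"roll":[0,0,0]}'
python3 -m inch '{"gripper":[0,0,0],"dp":[[0,0.02,0],[0,0.03,0],[0,0.03,0]],"roll":[0,0,0]}'
```

```text
time: 34.28
ee_pos: [0.5229, 0.0827, 0.081]
eef_rot: [-1.567, -0.019, -3.068]
contact_force: [-0.2, -0.3, -0.4]
finger_gap: 0.0008
time: 34.65
ee_pos: [0.5231, 0.0827, 0.0803]
eef_rot: [-1.567, -0.019, -3.068]
contact_force: [-6.7, -1.4, 22.4]
finger_gap: 0.0
```

```bash

python3 -m inch '{"gripper":[0,0,0.5,1,1,1,1],"dp":[[0,-0.2,0],[0,-0.6,0],[0,-0.6,0],[-0.3,-0.6,0],[-0.7,-0.6,0],[-0.7,-0.6,0],[-0.7,-0.6,0]],"roll":[0,0,0,0,0,0,0]}'
python3 -m inch '{"gripper":[1,1,1,1],"dp":[[0,0,0],[0,0,0],[0,0,0],[0,0,0]],"roll":[0,0,0,0]}'
python3 - <<'E'
from h import *
st=arm.read_state()
yaw=st["eef_rot"][2]; z=np.array([-np.sin(yaw),np.cos(yaw),0]);x=np.array([np.cos(yaw),np.sin(yaw),0])
d=np.array([.5795,.0865,0.084])-st["ee_pos"]; print(x@d/.08,-d[2]/.08,z@d/.08,"jaw",np.degrees(yaw)+90)
zoom(imaging.capture("scene"),300,205,160,110,5,"pics/s24.png")
E
```

```text
time: 35.52
ee_pos: [0.5786, 0.0869, 0.1264]
eef_rot: [-1.567, -0.021, -3.068]
contact_force: [-0.5, 0.3, -1.3]
finger_gap: 0.0486
time: 36.02
ee_pos: [0.5786, 0.087, 0.1265]
eef_rot: [-1.567, -0.02, -3.068]
contact_force: [0.2, -0.3, -1.1]
finger_gap: 0.0886
-0.011186353207080679 0.5313162439235306 0.0066111463919129206 jaw -85.76983726322572
```

View pics/s24.png

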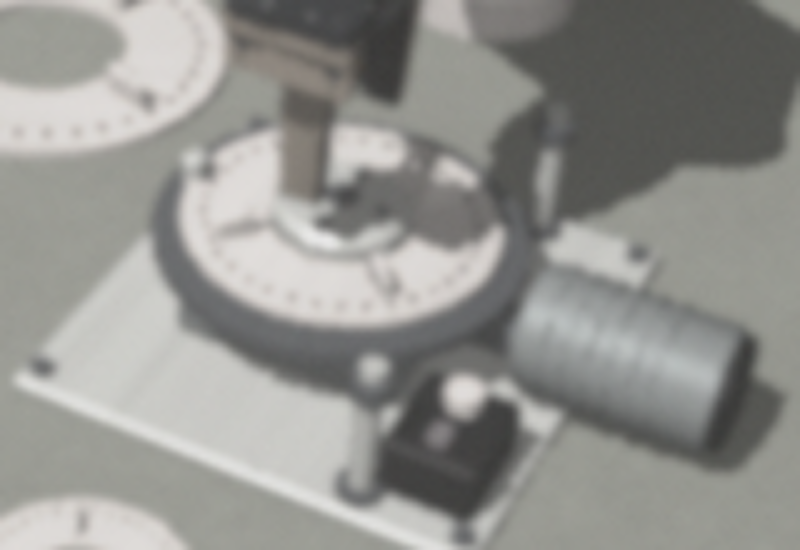

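```bash

python3 -m inch '{"gripper":[1,1,1,1,1],"dp":[[-0.01,0.2,0],[-0.01,0.4,0],[-0.01,0.5,0],[-0.01,0.53,0],[-0.01,0.53,0]],"roll":[0,0,0,0,0]}'
python3 -m inch '{"gripper":[1,1,1],"dp":[[0,0.02,0],[0,0.04,0],[0,0.04,0]],"roll":[0,0,0]}'
python3 -m inch '{"gripper":[1,1,1],"dp":[[0,0.02,0],[0,0.03,0],[0,0.03,0]],"roll":[0,0,0]}'
```

```text
time: 36.7
ee_pos: [0.5786, 0.0868, 0.0839]
eef_rot: [-1.567, -0.021, -3.068]
contact_force: [-0.1, 0.3, 0.9]
finger_gap: 0.0922
time: 37.08
ee_pos: [0.5786, 0.0868, 0.0808]
eef_rot: [-1.567, -0.021, -3.068]
contact_force: [-0.0, 0.5, 1.0]
finger_gap: 0.0921
time: 37.45
ee_pos: [0.5788, 0.0868, 0.0804]
eef_rot: [-1.567, -0.02, -3.068]
contact_force: [-6.3, -2.3, 20.7]
finger_gap: 0.0921
```

```bash

python3 -m inch '{"gripper":[1,1,1,1],"dp":[[0,-0.2,0],[0,-0.6,0],[0,-1,0],[0,-1,0]],"roll":[0,0,0,0]}'
python3 -m inch '{"gripper":[1,1,1,1],"dp":[[0.3,-0.2,0.5],[0.3,-0.4,1],[0.3,-0.4,1],[0.3,-0.4,1]],"roll":[0,0,0,0]}'
python3 -m inch '{"gripper":[1,1,1,1],"dp":[[0.3,0,0.5],[0.3,0,1],[0.3,0,1],[0.3,0,1]],"roll":[0,0,0,0]}'
python3 -m inch '{"gripper":[1,1,1,1],"dp":[[0.3,0,0.5],[0.3,0,1],[0.3,0,1],[0.3,0,1]],"roll":[0,0,0,0]}'
python3 - <<'E'
from h import *
s=imaging.capture("scene");zoom(s,300,205,160,110,5,"pics/s25.png");t=imaging.capture("top");zoom(t,225,140,120,110,5,"pics/t25.png")
cv2.imwrite("pics/t26.png",t["image"])
E
```

```text
time: 37.95
ee_pos: [0.5823, 0.0875, 0.1634]
eef_rot: [-1.568, -0.015, -3.068]
contact_force: [0.5, 0.2, -0.2]
finger_gap: 0.0918
time: 38.45
ee_pos: [0.5643, 0.0064, 0.1951]
eef_rot: [-1.568, -0.016, -3.068]
contact_force: [0.5, -0.6, -0.0]
finger_gap: 0.092
time: 38.95
ee_pos: [0.546, -0.074, 0.195]
eef_rot: [-1.569, -0.017, -3.068]
contact_force: [0.4, -0.1, 0.4]
finger_gap: 0.0922
time: 39.45
ee_pos: [0.5279, -0.1542, 0.1952]
eef_rot: [-1.57, -0.017, -3.068]
contact_force: [0.1, 0.2, -0.3]
finger_gap: 0.092
```

View pics/s25.png

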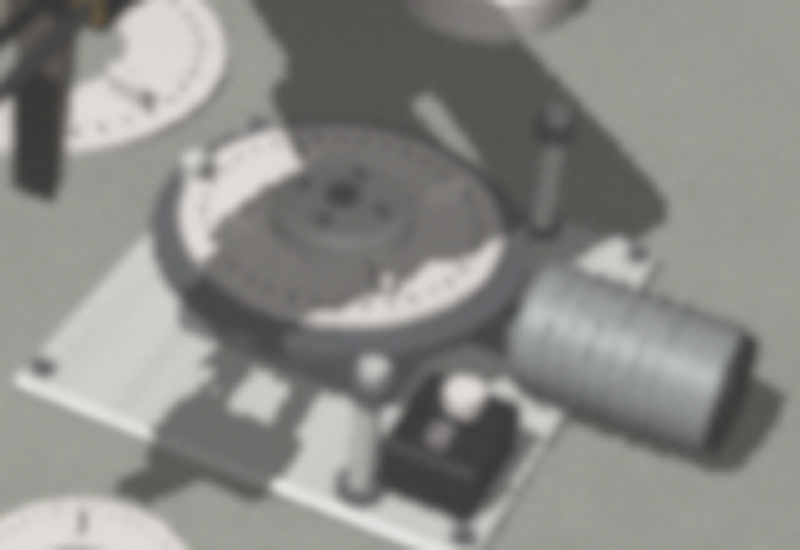

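View pics/t25.png

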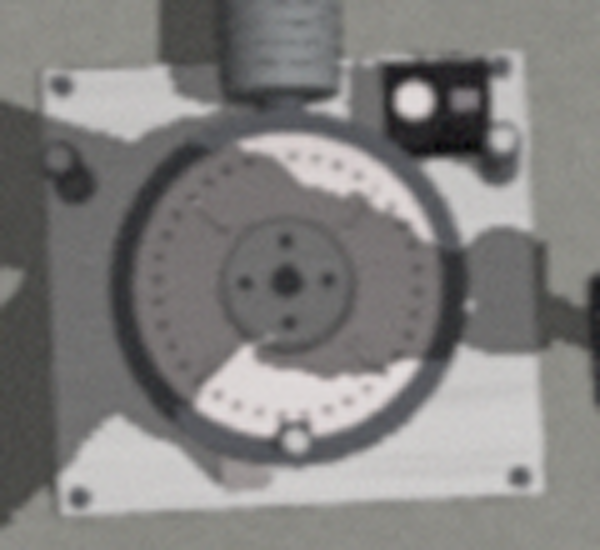

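View pics/t26.png

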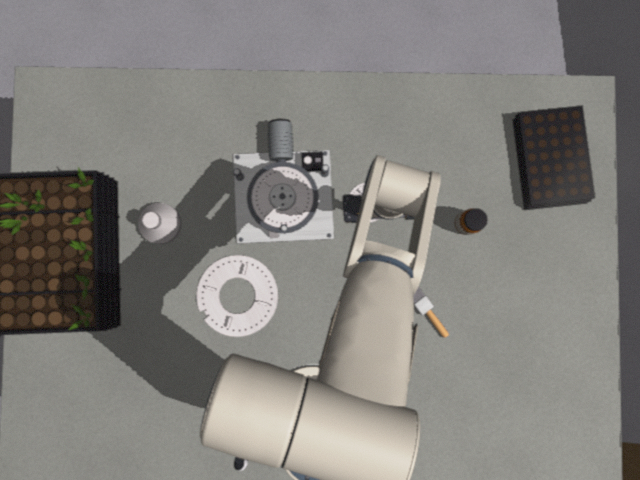

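```bash
python3 -c "
from plant import order; print(order.close_job())"
```

```text
the job is handed in; nothing more can be done
None
```

The seed plate is turned, with its notch round the drive pin, and pressed home. I handed the job in at about 39.5 s of the 72 s allowed; closing the job reports no verdict.

**Turning:** I first pushed two opposite ribs with both open fingers. That turned the plate most of the way, but the motor-side edge dropped about 3 mm early, and one finger seems to have slipped past its rib. I lifted the tool clear and finished by pushing a single rib with the shut gripper. That took up to about 6 N, more than the 1–2 N stated. The force fell to about 0.5 N at the end, and the ribs then put the notch at -176.4° against -176.6° for the pin.

**Pressing:** I pressed across the hub along the pin–motor line, then on the pin side alone, then on both sides across that line. Each press came to a hard stop at 21–26 N. The fingertips were then about 66 mm above the bench, which is the height of the upper face when the plate is home.

**Last checks:**
- **Plate:** The last pictures show the pin standing clear of the plate inside its notch, and the plate looks flat. I judged flatness only by eye and from the press heights.
- **Surroundings:** The hopper, jar and brush look to be where they were, and the arm was well clear of everything.
- **Disagreements:** The two cameras differed by about 4 mm on the hub's position, so I aimed between them. The gripper was also tilted about 1° during the presses.

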